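# Swing the gas lighter upright and stand it in its pot

### The job

On the wooden hob cover a long red-handled gas lighter lies behind a pepper mill: lift the mill off its slate coaster and stand it aside on the cover, let go of it, then pinch the lighter by its metal tube and press its handle end on the cover (the raised rim makes a good stop) so that it swings upright in the fingers, nozzle up. Lower it, handle first, into the open blue pot and let go, then stand the mill upright back on the middle of its coaster and let go. Drop nothing, and leave the pot, salt shaker, timer, matchbox and flasks where they stand.

Things in the scene. Friction and masses are not known exactly. Their poses are not given: they have to be found in the camera images.
- hob_cover: fixed bamboo board over the gas hob, 420 mm (x) by 680 mm (y); its origin is the centre of its upper face, 56 mm above the work surface, with its axes along the world's. A rim 18 mm high and 12 mm wide runs all round it (inner faces at y = +328 and -328 mm, x = +198 and -198 mm from the origin): a firm stop. All the things below stand on it.
- coaster: round dark slate coaster, 92 mm across, 5 mm thick, fixed to the hob cover; origin at the centre of its underside. It stands in another place each time, in the left or the right half of the cover, and is turned with its yaw.
- pepper_mill: brown wooden pepper mill, 150 mm tall, about 0.18 kg, standing on the coaster at the start; origin at the centre of its underside, z up its axis. Widest 58 mm across near the foot; the head, from 109 to 139 mm above the underside, is 50 mm across (grip it there), with a 12 mm knob above. The head does not turn.
- lighter: gas lighter, 231 mm, 0.07 kg, lying behind the coaster (far side), handle to the left (+y) within 25 degrees, nozzle propped 17 mm up on a matchbox. Origin under its middle; own +y runs to the handle, z up. Red handle, 22 x 16 mm, from y = +10 to +115 mm; trigger (fixed, 6 mm proud of its +x side) at y = +34 to +52. Metal tube, 9 mm thick, y = +10 to -115 mm, axis at z = 9. Centre of mass in the handle.
- lighter_tube (a point): point on the axis of the metal tube to pinch it at: 50 mm from the nozzle's end, 180 mm from the handle's end; some 20 mm above the cover at the start.
- lighter_foot (a point): centre of the end face of the lighter's handle (22 x 16 mm); this end goes down into the pot.
- lighter_tip (a point): the nozzle's end of the lighter's tube.
- lighter_pot: blue glazed open pot (a beaker without a handle), 95 mm tall, 72 mm across the mouth, 5 mm wall, loose, about 0.5 kg, standing in the other half of the cover from the coaster; origin at the centre of its underside.
- lighter_pot_in (a point): centre of the pot's inner floor.
- lighter_pot_rim (a point): centre of the pot's mouth, 95 mm above its underside; the mouth is 62 mm wide inside.
- salt_shaker: salt shaker, 44 mm across, 90 mm tall, standing close to the right (-y) of the pepper mill; origin at the centre of its underside. Bystander.
- matchbox: small blue matchbox, 37 x 56 x 17 mm, loose, lying under the nozzle end of the lighter at the start; origin at the centre of its underside. Bystander.
- kitchen_timer: black and white wind-up kitchen timer, 89 mm across, 48 mm tall, in the row along the back of the cover; origin at the centre of its underside. Bystander.
- flask_a: tall black flask with a steel collar, 66 mm across, 296 mm tall, in the row along the back of the cover; origin at the centre of its underside. Bystander.
- flask_b: tall black flask with a steel collar, 66 mm across, 284 mm tall, in the row along the back of the cover; origin at the centre of its underside. Bystander.

How it is judged:
On the way, in this order (a step that is already met when the one before it is completed fails the run):
1. the pepper mill stands upright on the hob cover, let go, clear of its coaster (axis more than 80 mm from the coaster's centre) (horizontal distance between pepper_mill and coaster above 0.08 m and angle between pepper_mill's own z axis and vertical below 0.15 rad and contact force between pepper_mill and hob_cover above 0.3 N and contact force between the fingers and pepper_mill below 0.05 N), for 0.1 s.
2. the lighter, held in the fingers, stands nozzle up within 23 degrees of upright with its handle end bearing on the hob cover (contact force between the fingers and lighter above 1 N and contact force between lighter and hob_cover above 0.3 N and angle between lighter's own y axis and vertical above 2.74159 rad), for 0.1 s.
3. the lighter stands handle down in the pot, let go (z of lighter_foot in the frame of lighter_pot between 0 and 0.03 m and horizontal distance between lighter_foot and lighter_pot_in below 0.035 m and angle between lighter's own y axis and vertical above 2.54159 rad and contact force between the fingers and lighter below 0.05 N), for 0.3 s.
At the end, for the whole second after the job is handed in: Lighter released in the pot, foot within 35 mm of the pot's axis and 30 mm of its underside, nozzle up within 34 deg; mill released upright on the coaster within 22 mm of its centre; pot upright within 40 mm, bystanders upright within 25 mm of their starts; mill at rest (all of step 3 and contact force between the fingers and pepper_mill below 0.05 N and horizontal distance between pepper_mill and coaster below 0.022 m and angle between each of pepper_mill, lighter_pot's own z axis and vertical below 0.1 rad and contact force between pepper_mill and coaster above 0.3 N and distance of lighter_pot from where it was at the start of the episode below 0.04 m and linear speed of pepper_mill below 0.03 m/s and distance of each of salt_shaker, kitchen_timer, flask_a, flask_b, matchbox from where it was at the start of the episode below 0.025 m and angle between each of salt_shaker, kitchen_timer, flask_a, flask_b, matchbox's own z axis and vertical below 0.15 rad); the robot touches nothing.
It fails at once if the pepper mill is tipped by more than 30 degrees (angle between pepper_mill's own z axis and vertical above 0.52 rad).
It fails at once if the pot is tipped by more than 20 degrees (angle between lighter_pot's own z axis and vertical above 0.35 rad).
It fails at once if the lighter or the mill is dropped (moves faster than 0.8 m/s outside the fingers) ((contact force between the fingers and lighter below 0.05 N and linear speed of lighter above 0.8 m/s) or (contact force between the fingers and pepper_mill below 0.05 N and linear speed of pepper_mill above 0.8 m/s)).
It fails at once if the pot, salt shaker, timer, matchbox or a flask is pushed more than 50 mm or a bystander is tipped by more than 20 degrees (distance of any of lighter_pot, salt_shaker, kitchen_timer, flask_a, flask_b, matchbox from where it was at the start of the episode above 0.05 m or angle between any of salt_shaker, kitchen_timer, flask_a, flask_b, matchbox's own z axis and vertical above 0.35 rad).
It also fails if it takes over 72 s, if anything falls off the work surface, if the arm or the gripper's body presses on something with over 40 N, if the wrist force passes 120 N, or if a joint passes its speed limit or range.

### The arm

A 7-joint arm with a two-finger parallel gripper is mounted at the origin on the work surface; the furniture and walls round the work are solid. World frame = base frame: x ahead of the robot, y to its left, z up, the work surface at z = 0. Lengths are in m, angles in rad, forces in N, time in s.
With the tool pointing down it reaches from about 0.35 to 0.9 m from the base axis. Payload 7.2 kg.
Tool frame: the origin (TCP) lies on the centre line of the jaws, within the pads' length; the fingertips stand 25 mm ahead of it and the grasp point (between the pads) lies 6 mm ahead of it; z points along the fingers, y is the line along which they close (so a half turn about z gives the same grasp; the last joint's range is limited). The gripper opens to 85 mm and grips with 20 to 120 N. Pads are 22 mm wide; open, the fingers measure 114 mm over their backs; the gripper's body (76 mm by 85 mm) begins 54 mm behind the grasp point. The pads swing forward as they close: fully open they stand 13 mm farther back than shut.
Start: joints at [-1.266, 0.411, -0.013, 1.596, 0.006, 1.134, -0.082], TCP at [0.228, 0.582, 0.256] pointing down, gripper open.
Joint ranges: [-2.95, 2.95], [-0.29, 1.99], [-1.47, 1.44], [0.14, 2.54], [-1.03, 4.17], [0.13, 1.85], [-2.86, 2.86]. Speed limits (rad/s): [2.39, 2.39, 3.01, 3.01, 3.14, 3.14, 3.14].

### API

Orientations are given as [roll, pitch, yaw] about the fixed x, y, z axes, in that order (R = Rz(yaw) Ry(pitch) Rx(roll)).
In Python, from bench import status, optics, order gives the robot as it stands. The module is installed in compiled form; this text tells all that it offers.
- The arm moves only by the tool jog_arm, never from a script. Its argument "series" is a list of rows, each an object with "claw": the finger opening in cm, from 0 to 8.54; "slide": the shift along the tool's x, y, z in cm, a list of three; "turn": the turn about the tool's z in degrees. A call has 1 to 5 rows; each row shifts and turns the commanded pose from where the row before left it, along the tool's axes as they then stand; what a row does not reach is not made up. A row lasts 1/10 s, in which the tool goes at most 50 mm and 8.59 degrees, less where a joint would pass 70% of its speed; a pose out of reach is approached as far as the arm can. A call with a gripper value outside its range is refused whole. The fingers move at their own pace and stop on an object; the grip force is fixed at half the most. Time passes only in rows, so rows that do not move let the fingers close. It gives the time, the measured TCP pose, the force, the opening and the grip force at its end, in the units of the state.
- status.state(): the state, without advancing time (a new reading comes with each control period).
- optics.get_image(name): name is "scene" or "top" or "wrist"; returns a dict with "img" (400x640x3 uint8, red, green, blue), "fx", "fy", "cx", "cy" (pixels), "rvec" (rotation vector, rad) and "tvec" (3), from world to camera coordinates, as OpenCV has them; the wrist camera has in their place "tool_from_camera" (4x4, takes a point from camera to tool coordinates, whose origin is the TCP and whose axes are the flange's). Camera axes: x right, y down, z forward; pixel columns grow to the right and rows downward; lengths in m; the calibration is good to about 2 mm. A picture is of the moment at which its call begins: read the wrist's pose just before it. There is no depth.
- order.hand_in(): hands the job in; it is judged then, once.
The state is a dict: "time_s": time; "qpos": joint angles; "qd": joint speeds; "tau": joint torques, N m; "tool_pos": TCP position; "tool_rot": TCP orientation; "wrist_force": force on the tool from outside, world axes, zero at the start; "wrist_torque": the same for the moment, N m; "width": finger opening in m; "grasp_force": force on a finger pad.
Only numpy, scipy, OpenCV 4.12 (cv2) and the standard library are available. Lean on these libraries where they do the work, as an engineer would, in place of code of your own. Each camera call takes 0.05 s, during which the arm holds its last target. There are 200 camera calls.

## Working session

There is one attempt and no reset: what is moved stays moved. The work goes in short steps, Python scripts to look and compute and a tool call to move; the robot and the scene stay as the last step left them, time stands still between calls to the robot, and variables do not carry over. Pictures are saved under pics/ and viewed, at most 10 in all, crops included, and the job is handed in when it is done.

Besides the shell and the picture viewer there is one more tool, called after "Call:" as name(argument=value, ...) on one line, values as JSON. jog_arm: Moves the arm, as the interface text tells. Its arguments: {"type":"object","properties":{"series":{"type":"array","items":{"type":"object","properties":{"claw":{"type":"number"},"slide":{"type":"array","items":{"type":"number"}},"turn":{"type":"number"}}}}},"required":["series"]}

```bash
mkdir -p pics
cat > h.py <<'E'
import numpy as np, cv2, json
from bench import status, optics, order
from scipy.spatial.transform import Rotation as R
def snap(name,fn):
    s=status.state(); d=optics.get_image(name)
    cv2.imwrite(f'pics/{fn}.png',d['img'][:,:,::-1])
    if name=='wrist':
        T=np.eye(4);T[:3,:3]=R.from_euler('xyz',s['tool_rot']).as_matrix();T[:3,3]=s['tool_pos']
        T=T@np.array(d['tool_from_camera'])
    else:
        M=np.eye(4);M[:3,:3]=cv2.Rodrigues(np.array(d['rvec'],float))[0];M[:3,3]=np.ravel(d['tvec']);T=np.linalg.inv(M)
    K=[d[k] for k in('fx','fy','cx','cy')]
    json.dump(dict(T=T.tolist(),K=K),open(f'pics/{fn}.json','w'))
def ray(fn,u,v):
    c=json.load(open(f'pics/{fn}.json'));T=np.array(c['T']);fx,fy,cx,cy=c['K']
    return T[:3,3],T[:3,:3]@np.array([(u-cx)/fx,(v-cy)/fy,1])
def at(fn,u,v,z):
    o,d=ray(fn,u,v);return (o+d*(z-o[2])/d[2]).round(4)
def proj(fn,p):
    c=json.load(open(f'pics/{fn}.json'));T=np.linalg.inv(np.array(c['T']));fx,fy,cx,cy=c['K']
    q=T[:3,:3]@np.array(p)+T[:3,3];return (q[0]/q[2]*fx+cx).round(1),(q[1]/q[2]*fy+cy).round(1)
def st():
    s=status.state()
    for k in('time_s','tool_pos','tool_rot','wrist_force','width','grasp_force','qpos'):print(k,np.round(s[k],4))
E
python3 -c "
from h import *
st();snap('top','t0');snap('scene','s0')
for f in('t0','s0'):print(json.load(open(f'pics/{f}.json')))"
```

```text
time_s 0.0
tool_pos [0.2275 0.5816 0.2555]
tool_rot [-3.1400e+00  1.0000e-04  2.7688e+00]
wrist_force [-0.0396 -0.6702 -0.5905]
width 0.0852
grasp_force 0.0
qpos [-1.2662  0.4119 -0.0127  1.5971  0.0056  1.1343 -0.0822]
{'T': [[0.10546400702148506, -0.9732496311579812, 0.20411393552089047, 0.37023913085796184], [-0.9944231100369719, -0.10318821305388673, 0.02179153301497283, 0.0020164725993431416], [-0.0001464492033923024, -0.2052738369534698, -0.9787045674845045, 1.2297951961482512], [0.0, 0.0, 0.0, 1.0]], 'K': [470.99217294962153, 470.99217294962153, 325.52498011829596, 199.78700848204207]}
{'T': [[0.8518582370540837, -0.3899879245433477, 0.3496383312417, 0.24581801521627508], [-0.523766158829401, -0.6375278761250732, 0.5650019628537124, -0.5157109990057234], [0.0025602398721988485, -0.6644303017426473, -0.7473458498566586, 0.8782097470057241], [0.0, 0.0, 0.0, 1.0]], 'K': [428.83185021002737, 428.83185021002737, 321.2814306845422, 194.58229633390823]}
```

View pics/t0.png

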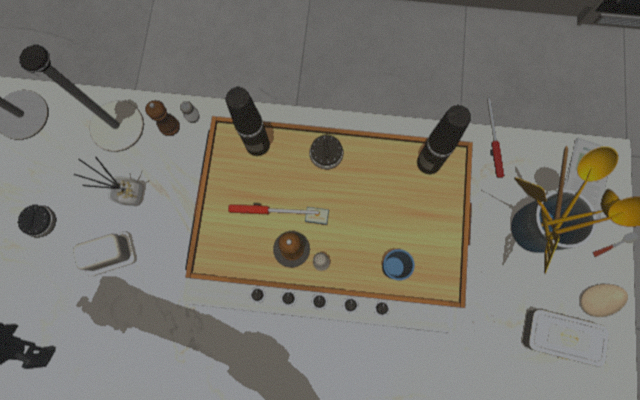

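View pics/s0.png

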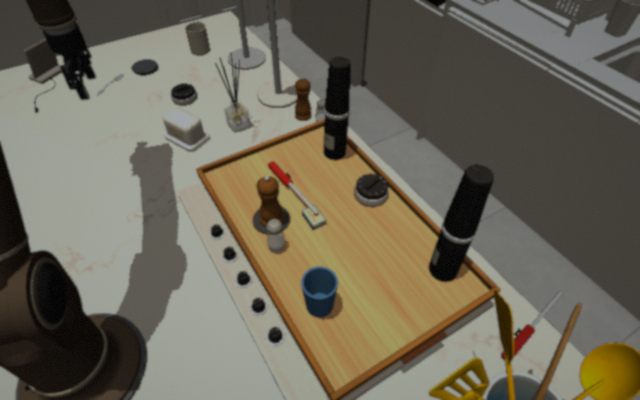

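The top view shows the mill on its coaster at about (291,247), the shaker at (321,261), the pot at (397,264), the lighter from (229,209) to (325,212), and the matchbox at (317,216). I'll enlarge that area.

```bash
python3 -c "
from h import *
i=cv2.imread('pics/t0.png')[190:310,200:430]
cv2.imwrite('pics/t0c.png',cv2.resize(i,(782,408),interpolation=cv2.INTER_CUBIC))"
```

```text
(no output)
```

View pics/t0c.png

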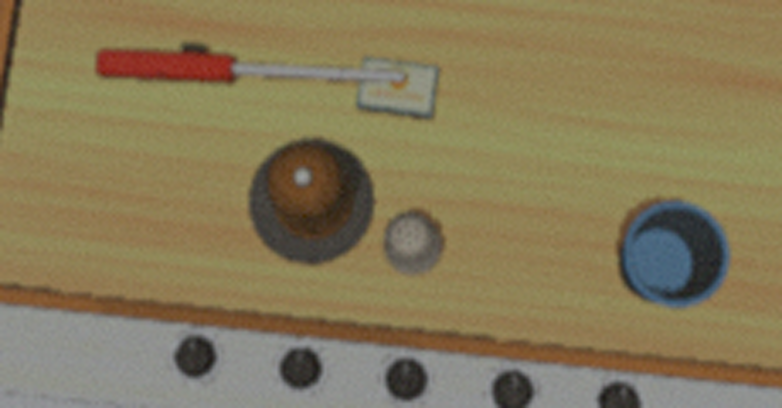

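```bash
python3 -c "
from h import *
f=lambda n,u,v,z:print(n,at('t0',200+u/3.4,190+v/3.4,z))
f('coaster',312,200,.061);f('mill',303,177,.211);f('shaker',410,237,.146);f('pot',675,253,.151)
f('foot',97,63,.066);f('tip',405,77,.080);f('tube start',235,68,.07);f('box',398,87,.073)
for u,v in((215,120),(471,144),(464,303),(189,276)):print(at('t0',u,v,.074))
f('boxcorners',365,57,.073);f('',438,66,.073);f('',433,118,.073);f('',357,108,.073)
print('timer',at('t0',326,150,.104), 'flaskA',at('t0',260,148,.06),'B',at('t0',428,167,.06))
"
```

```text
coaster [0.4815 0.0982 0.061 ]
mill [0.4812 0.0934 0.211 ]
shaker [0.4557 0.0226 0.146 ]
pot [ 0.4634 -0.1549  0.151 ]
foot [0.5649 0.2681 0.066 ]
tip [0.576 0.04  0.08 ]
tube start [0.5712 0.1656 0.07  ]
box [0.5693 0.0445 0.073 ]
[0.7918 0.3358 0.074 ]
[ 0.7965 -0.3287  0.074 ]
[ 0.3949 -0.329   0.074 ]
[0.3886 0.3371 0.074 ]
boxcorners [0.589  0.0711 0.073 ]
 [0.5879 0.017  0.073 ]
 [0.5491 0.0166 0.073 ]
 [0.5506 0.0726 0.073 ]
timer [0.7315 0.0393 0.104 ] flaskA [0.7329 0.2118 0.06  ] B [ 0.7278 -0.2253  0.06  ]
```

Call:
jog_arm(series=[{"claw":8.5,"slide":[0,0,0],"turn":8.575},{"claw":8.5,"slide":[0,0,0],"turn":8.575},{"claw":8.5,"slide":[0,0,0],"turn":8.575},{"claw":8.5,"slide":[0,0,0],"turn":8.575}])

```text
time_s: 0.5
tool_pos: [0.2276, 0.5818, 0.2558]
tool_rot: [-3.141, 0.001, 2.164]
wrist_force: [-0.5, -0.2, -0.3]
width: 0.0848
grasp_force: 0.0
```

Call:
jog_arm(series=[{"claw":8.5,"slide":[0,0,0],"turn":8.575},{"claw":8.5,"slide":[0,0,0],"turn":8.575},{"claw":8.5,"slide":[0,0,0],"turn":8.575},{"claw":8.5,"slide":[0,0,0],"turn":8.575},{"claw":8.5,"slide":[0,0,0],"turn":0}])

```text
time_s: 1.0
tool_pos: [0.2274, 0.5819, 0.2558]
tool_rot: [-3.142, 0.001, 1.569]
wrist_force: [0.0, -0.5, -0.9]
width: 0.0849
grasp_force: 0.0
```

Call:
jog_arm(series=[{"claw":8.5,"slide":[-4.1,2.6,-1]},{"claw":8.5,"slide":[-4.1,2.6,-1]},{"claw":8.5,"slide":[-4.1,2.6,-1]},{"claw":8.5,"slide":[-4.1,2.6,-1]},{"claw":8.5,"slide":[-4.1,2.6,-1]}])

```text
invalid input
```

Call:
jog_arm(series=[{"claw":8.5,"slide":[-4.1,2.6,0]},{"claw":8.5,"slide":[-4.1,2.6,0]},{"claw":8.5,"slide":[-4.1,2.6,0]},{"claw":8.5,"slide":[-4.1,2.6,0]},{"claw":8.5,"slide":[-4.1,2.6,0]}])

```text
invalid input
```

Call:
jog_arm(series=[{"claw":8.5,"slide":[0,0,0]},{"claw":8.5,"slide":[0,0,0]}])

```text
invalid input
```

```bash
python3 -c "
from h import *
st();snap('wrist','w1');print(np.array(json.load(open('pics/w1.json'))['T']).round(3))
for p in((.481,.096,.211),(.481,.096,.061),(.576,.04,.08),(.565,.268,.066)):print(proj('w1',p))"
```

```text
time_s 1.0
tool_pos [0.2274 0.5819 0.2558]
tool_rot [-3.1416e+00  1.0000e-03  1.5695e+00]
wrist_force [ 0.0247 -0.4961 -0.927 ]
width 0.0849
grasp_force 0.0
qpos [-1.4444  0.4137  0.2329  1.6099 -0.1024  1.131  -1.188 ]
[[ 1.    -0.    -0.001  0.227]
 [-0.001 -0.953 -0.301  0.658]
 [-0.001  0.301 -0.953  0.375]
 [ 0.     0.     0.     1.   ]]
(np.float64(542.6), np.float64(618.9))
(np.float64(475.5), np.float64(463.6))
(np.float64(533.1), np.float64(499.9))
(np.float64(553.8), np.float64(389.0))
```

View pics/w1.png

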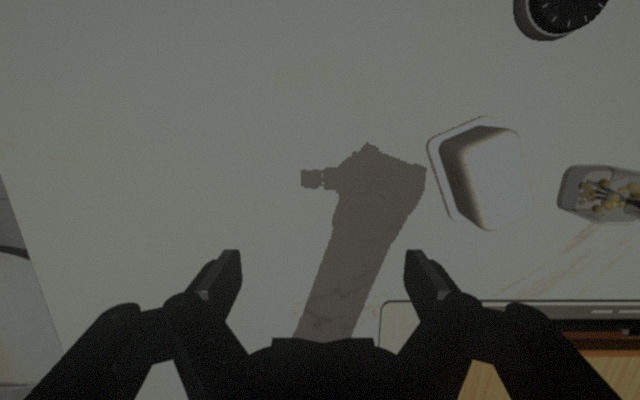

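All three moves were refused because each row needs a "turn", so the arm has not moved. The picture shows only the counter between the fingers.

Call:
jog_arm(series=[{"claw":8.5,"slide":[-4.1,2.6,-1],"turn":0},{"claw":8.5,"slide":[-4.1,2.6,-1],"turn":0},{"claw":8.5,"slide":[-4.1,2.6,-1],"turn":0},{"claw":8.5,"slide":[-4.1,2.6,-1],"turn":0},{"claw":8.5,"slide":[-4.1,2.6,-1],"turn":0}])

```text
time_s: 1.55
tool_pos: [0.3585, 0.3753, 0.3067]
tool_rot: [3.141, -0.0, 1.577]
wrist_force: [1.4, 0.3, 0.3]
width: 0.0851
grasp_force: 0.0
```

Call:
jog_arm(series=[{"claw":8.5,"slide":[-4.1,2.6,0],"turn":0},{"claw":8.5,"slide":[-4.1,2.6,0],"turn":0},{"claw":8.5,"slide":[-4.1,2.6,0],"turn":0},{"claw":8.5,"slide":[-4.1,2.6,0],"turn":0},{"claw":8.5,"slide":[-4.1,2.6,0],"turn":0}])

```text
time_s: 2.05
tool_pos: [0.4886, 0.1704, 0.3065]
tool_rot: [3.141, -0.0, 1.577]
wrist_force: [1.6, 1.0, 0.3]
width: 0.0849
grasp_force: 0.0
```

Call:
jog_arm(series=[{"claw":8.5,"slide":[0,0,0],"turn":0},{"claw":8.5,"slide":[0,0,0],"turn":0}])

```text
time_s: 2.25
tool_pos: [0.4883, 0.1711, 0.3062]
tool_rot: [-3.141, 0.0, 1.572]
wrist_force: [-0.6, 1.1, 0.2]
width: 0.0852
grasp_force: 0.0
```

```bash
python3 -c "
from h import *
st();snap('wrist','w2')
for p in((.481,.096,.211),(.481,.096,.061),(.576,.04,.08),(.565,.268,.066)):print(proj('w2',p))"
```

```text
time_s 2.25
tool_pos [0.4883 0.1711 0.3062]
tool_rot [-3.1415e+00  1.0000e-04  1.5719e+00]
wrist_force [-0.5905  1.1301  0.2468]
width 0.0852
grasp_force 0.0
qpos [-0.8568  0.1879  0.5008  1.812  -0.0977  1.1661 -0.3237]
(np.float64(315.0), np.float64(288.2))
(np.float64(317.8), np.float64(223.4))
(np.float64(385.9), np.float64(266.1))
(np.float64(387.5), np.float64(91.8))
```

View pics/w2.png

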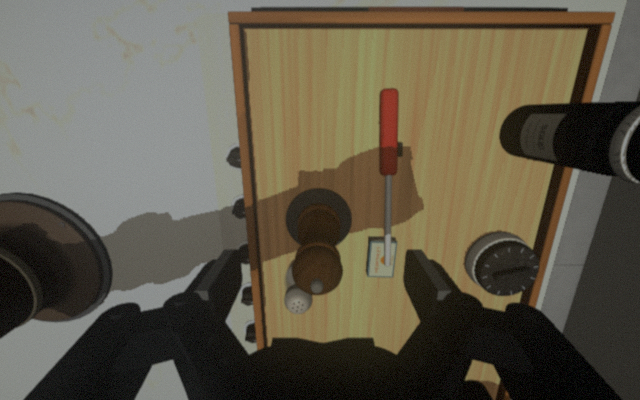

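The wrist view agrees with my estimates: knob (317,287), lighter foot (390,90). I'll check the tube's tip near (388,255) in a crop.

```bash
python3 -c "
from h import *
i=cv2.imread('pics/w2.png')[70:330,270:430]
cv2.imwrite('pics/w2c.png',cv2.resize(i,None,fx=2.3,fy=2.3,interpolation=cv2.INTER_CUBIC))
print(at('w2',390,90,.066),at('w2',388,255,.078),at('w2',317,287,.211),at('w2',319,217,.061),at('w2',389,174,.066))"
```

```text
[0.5678 0.27   0.066 ] [0.5781 0.0562 0.078 ] [0.4828 0.0972 0.211 ] [0.4827 0.1056 0.061 ] [0.5741 0.1677 0.066 ]
```

View pics/w2c.png

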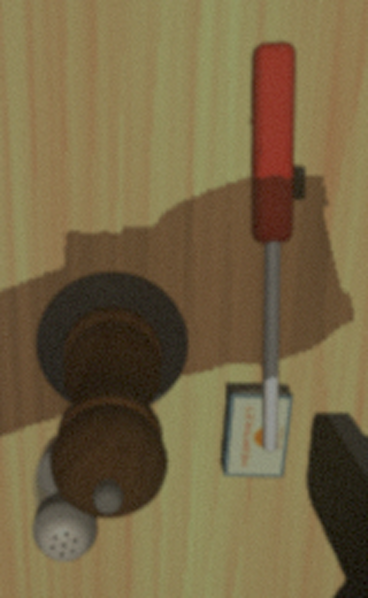

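Call:
jog_arm(series=[{"claw":8.5,"slide":[-3.8,-0.3,0],"turn":0},{"claw":8.5,"slide":[-3.7,-0.3,1],"turn":0},{"claw":8.5,"slide":[0,0,3.5],"turn":0},{"claw":8.5,"slide":[0,0,3.5],"turn":0},{"claw":8.5,"slide":[0,0,3.5],"turn":0}])

```text
time_s: 2.8
tool_pos: [0.4814, 0.0992, 0.1903]
tool_rot: [3.141, -0.001, 1.577]
wrist_force: [1.0, 0.2, -0.3]
width: 0.0852
grasp_force: 0.0
```

Call:
jog_arm(series=[{"claw":8.5,"slide":[0,0,0],"turn":0},{"claw":4.5,"slide":[0,0,0],"turn":0},{"claw":4.5,"slide":[0,0,0],"turn":0},{"claw":4.5,"slide":[0,0,0],"turn":0},{"claw":4.5,"slide":[0,0,0],"turn":0}])

```text
time_s: 3.3
tool_pos: [0.4833, 0.0979, 0.1938]
tool_rot: [3.138, -0.002, 1.572]
wrist_force: [-3.2, -0.2, 11.5]
width: 0.0464
grasp_force: 59.5
```

Call:
jog_arm(series=[{"claw":4.2,"slide":[0,0,-0.3],"turn":0},{"claw":4.2,"slide":[0,0,-0.7],"turn":0},{"claw":4.2,"slide":[0,0,-1],"turn":0},{"claw":4.2,"slide":[0,0,0],"turn":0}])

```text
time_s: 3.7
tool_pos: [0.4829, 0.0974, 0.213]
tool_rot: [3.139, -0.001, 1.571]
wrist_force: [0.3, 0.2, -2.5]
width: 0.0457
grasp_force: 61.7
```

```bash
python3 -c "
from h import *
st();snap('scene','s1');i=cv2.imread('pics/s1.png')[100:340,160:420]
cv2.imwrite('pics/s1c.png',cv2.resize(i,None,fx=2.4,fy=2.4,interpolation=cv2.INTER_CUBIC))"
```

```text
time_s 3.7
tool_pos [0.4829 0.0974 0.213 ]
tool_rot [ 3.1392e+00 -1.1000e-03  1.5715e+00]
wrist_force [ 0.3487  0.2424 -2.5027]
width 0.0457
grasp_force 61.7297
qpos [-0.745   0.2446  0.5329  1.9918 -0.1536  0.941  -0.1339]
```

View pics/s1c.png

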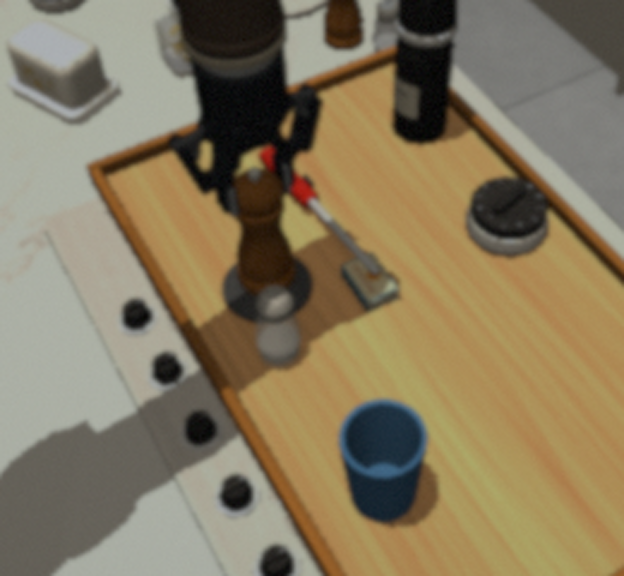

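Call:
jog_arm(series=[{"claw":4.2,"slide":[0,0,-1.5],"turn":0},{"claw":4.2,"slide":[1.5,-0.3,-0.5],"turn":0},{"claw":4.2,"slide":[3,-0.8,0],"turn":0},{"claw":4.2,"slide":[3.6,-1,0],"turn":0},{"claw":4.2,"slide":[3.2,-0.8,0],"turn":0}])

```text
time_s: 4.25
tool_pos: [0.4522, 0.2116, 0.2312]
tool_rot: [-3.141, -0.0, 1.571]
wrist_force: [0.5, 0.7, -1.3]
width: 0.0457
grasp_force: 62.1
```

Call:
jog_arm(series=[{"claw":4.2,"slide":[2,-0.4,0],"turn":0},{"claw":4.2,"slide":[0,0,0],"turn":0},{"claw":4.2,"slide":[0,0,1.5],"turn":0},{"claw":4.2,"slide":[0,0,1.5],"turn":0},{"claw":4.2,"slide":[0,0,0],"turn":0}])

```text
time_s: 4.75
tool_pos: [0.4479, 0.229, 0.1996]
tool_rot: [-3.139, 0.003, 1.571]
wrist_force: [-0.3, -0.2, -2.0]
width: 0.0461
grasp_force: 62.1
```

Call:
jog_arm(series=[{"claw":4.2,"slide":[0,0,0.4],"turn":0},{"claw":4.2,"slide":[0,0,0.3],"turn":0},{"claw":4.2,"slide":[0,0,0],"turn":0}])

```text
time_s: 5.05
tool_pos: [0.449, 0.2301, 0.1944]
tool_rot: [3.141, -0.0, 1.571]
wrist_force: [0.5, -0.6, -2.8]
width: 0.046
grasp_force: 62.1
```

Call:
jog_arm(series=[{"claw":4.2,"slide":[0,0,0.3],"turn":0},{"claw":4.2,"slide":[0,0,0],"turn":0}])

```text
time_s: 5.25
tool_pos: [0.4489, 0.2302, 0.1912]
tool_rot: [-3.142, -0.0, 1.572]
wrist_force: [0.7, 0.1, -2.2]
width: 0.0459
grasp_force: 62.1
```

Call:
jog_arm(series=[{"claw":4.2,"slide":[0,0,0.25],"turn":0},{"claw":4.2,"slide":[0,0,0],"turn":0}])

```text
time_s: 5.45
tool_pos: [0.4491, 0.2303, 0.189]
tool_rot: [3.141, -0.0, 1.572]
wrist_force: [-0.6, -0.4, -0.2]
width: 0.0459
grasp_force: 62.3
```

Call:
jog_arm(series=[{"claw":4.2,"slide":[0,0,0.2],"turn":0},{"claw":4.2,"slide":[0,0,0],"turn":0}])

```text
time_s: 5.65
tool_pos: [0.4495, 0.2307, 0.1889]
tool_rot: [3.141, -0.002, 1.571]
wrist_force: [-5.1, -2.7, 19.6]
width: 0.0459
grasp_force: 63.9
```

Call:
jog_arm(series=[{"claw":4.2,"slide":[0,0,-0.15],"turn":0},{"claw":5.5,"slide":[0,0,0],"turn":0},{"claw":7,"slide":[0,0,0],"turn":0},{"claw":8.5,"slide":[0,0,0],"turn":0},{"claw":8.5,"slide":[0,0,0],"turn":0}])

```text
time_s: 6.15
tool_pos: [0.4489, 0.2302, 0.1881]
tool_rot: [-3.141, 0.0, 1.572]
wrist_force: [0.1, -0.5, -0.3]
width: 0.0851
grasp_force: 0.0
```

Call:
jog_arm(series=[{"claw":8.5,"slide":[0,0,-2],"turn":0},{"claw":8.5,"slide":[0,0,-4],"turn":0},{"claw":8.5,"slide":[0,0,-4],"turn":0},{"claw":8.5,"slide":[0,0,-1],"turn":0},{"claw":8.5,"slide":[0,0,0],"turn":0}])

```text
time_s: 6.65
tool_pos: [0.4496, 0.2307, 0.2998]
tool_rot: [3.139, -0.002, 1.572]
wrist_force: [0.3, -0.4, -0.6]
width: 0.0851
grasp_force: 0.0
```

```bash
python3 -c "
from h import *
st();snap('top','t1');i=cv2.imread('pics/t1.png')[190:310,200:430]
cv2.imwrite('pics/t1c.png',cv2.resize(i,(782,408),interpolation=cv2.INTER_CUBIC))"
```

```text
time_s 6.65
tool_pos [0.4496 0.2307 0.2998]
tool_rot [ 3.1390e+00 -2.5000e-03  1.5717e+00]
wrist_force [ 0.2744 -0.4418 -0.599 ]
width 0.0851
grasp_force 0.0
qpos [-0.9821  0.1659  0.476   1.8491 -0.0842  1.1427 -0.4761]
```

View pics/t1c.png

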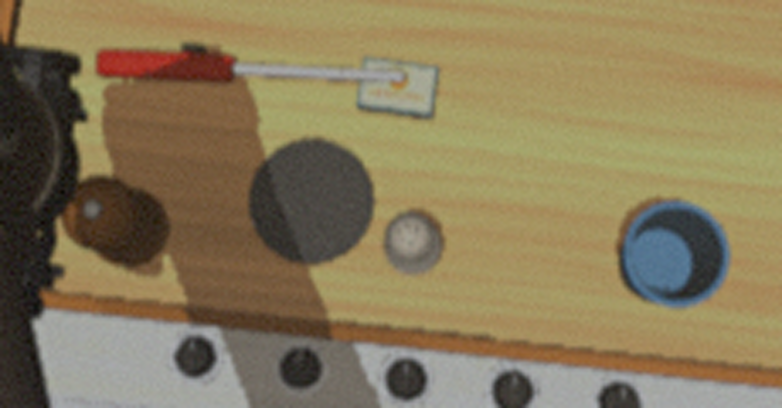

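Call:
jog_arm(series=[{"claw":8.5,"slide":[0,2.5,0],"turn":0},{"claw":8.5,"slide":[-3,3.2,0],"turn":0},{"claw":8.5,"slide":[-4,2.6,0],"turn":0},{"claw":8.5,"slide":[-4,2.6,0],"turn":0},{"claw":8.5,"slide":[-3,1.6,3],"turn":0}])

```text
time_s: 7.2
tool_pos: [0.5767, 0.0872, 0.269]
tool_rot: [3.137, 0.0, 1.569]
wrist_force: [1.2, 0.7, -0.8]
width: 0.0852
grasp_force: 0.0
```

Call:
jog_arm(series=[{"claw":8.5,"slide":[0,0,4],"turn":-2.8},{"claw":8.5,"slide":[0,0,4],"turn":0},{"claw":8.5,"slide":[0,0,0],"turn":0},{"claw":8.5,"slide":[0,0,0],"turn":0}])

```text
time_s: 7.6
tool_pos: [0.5733, 0.09, 0.1874]
tool_rot: [-3.139, 0.001, 1.62]
wrist_force: [-0.3, 0.3, 0.1]
width: 0.0853
grasp_force: 0.0
```

```bash
python3 -c "
from h import *
st();snap('wrist','w3');print(at('t1',200+92/3.4,190+208/3.4,.206))
for p in((.577,.0405,.079),(.5746,.09,.077),(.571,.165,.07),(.5665,.269,.065),(.57,.0725,.073),(.57,.0725,.056)):print(p,proj('w3',p))
i=cv2.imread('pics/w3.png');cv2.imwrite('pics/w3c.png',cv2.resize(i[60:330,180:500],None,fx=2.2,fy=2.2,interpolation=cv2.INTER_CUBIC))"
```

```text
time_s 7.6
tool_pos [0.5733 0.09   0.1874]
tool_rot [-3.1385e+00  1.3000e-03  1.6199e+00]
wrist_force [-0.2635  0.2521  0.1129]
width 0.0853
grasp_force 0.0
qpos [-0.6262  0.4371  0.5172  1.8091 -0.2561  0.9656  0.0473]
[0.4478 0.2254 0.206 ]
(0.577, 0.0405, 0.079) (np.float64(325.2), np.float64(255.2))
(0.5746, 0.09, 0.077) (np.float64(325.4), np.float64(202.6))
(0.571, 0.165, 0.07) (np.float64(325.8), np.float64(111.1))
(0.5665, 0.269, 0.065) (np.float64(327.2), np.float64(-42.8))
(0.57, 0.0725, 0.073) (np.float64(319.2), np.float64(219.6))
(0.57, 0.0725, 0.056) (np.float64(319.4), np.float64(212.9))
```

View pics/w3c.png

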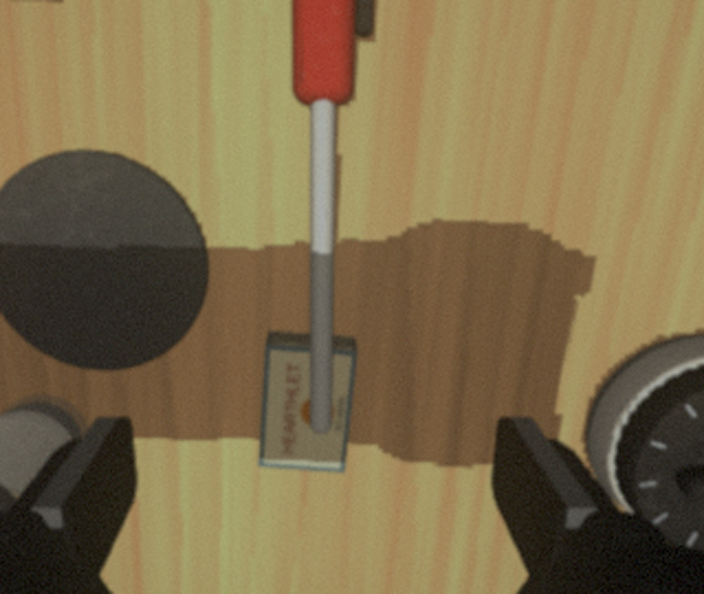

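Call:
jog_arm(series=[{"claw":8.5,"slide":[0,0.15,3.5],"turn":0},{"claw":8.5,"slide":[0,0,3.5],"turn":0},{"claw":8.5,"slide":[0,0,2],"turn":0},{"claw":8.5,"slide":[0,0,0.9],"turn":0},{"claw":8.5,"slide":[0,0,0],"turn":0}])

```text
time_s: 8.15
tool_pos: [0.576, 0.0907, 0.0899]
tool_rot: [3.141, -0.0, 1.621]
wrist_force: [-0.3, 0.5, 1.0]
width: 0.0849
grasp_force: 0.0
```

```bash
python3 -c "
from h import *
st();print(at('w3',224,178.2,.061), at('w3',275,178,.061),at('w3',224,128.5,.061),at('w3',224,228,.061))"
```

```text
time_s 8.15
tool_pos [0.576  0.0907 0.0899]
tool_rot [ 3.1410e+00 -1.0000e-04  1.6208e+00]
wrist_force [-0.2821  0.4799  1.0154]
width 0.0849
grasp_force 0.0
qpos [-0.572   0.5665  0.4537  1.8773 -0.3432  0.7743  0.1182]
[0.483  0.1031 0.061 ] [0.5287 0.1056 0.061 ] [0.4854 0.1466 0.061 ] [0.4803 0.0545 0.061 ]
```

Call:
jog_arm(series=[{"claw":8.5,"slide":[0,0,0.3],"turn":0},{"claw":3,"slide":[0,0,0],"turn":0},{"claw":3,"slide":[0,0,0],"turn":0},{"claw":3,"slide":[0,0,0],"turn":0}])

```text
time_s: 8.55
tool_pos: [0.5759, 0.0905, 0.087]
tool_rot: [3.14, -0.0, 1.62]
wrist_force: [0.2, 0.3, 0.7]
width: 0.0436
grasp_force: 0.0
```

Call:
jog_arm(series=[{"claw":0.5,"slide":[0,0,0],"turn":0},{"claw":0.5,"slide":[0,0,0],"turn":0},{"claw":0.5,"slide":[0,0,0],"turn":0}])

```text
time_s: 8.85
tool_pos: [0.5756, 0.0904, 0.0864]
tool_rot: [3.141, -0.0, 1.62]
wrist_force: [-1.1, 0.3, 1.8]
width: 0.0069
grasp_force: 58.5
```

Call:
jog_arm(series=[{"claw":0.4,"slide":[0,0,-0.5],"turn":0},{"claw":0.4,"slide":[0,0,-1],"turn":0},{"claw":0.4,"slide":[0,0,-2],"turn":0},{"claw":0.4,"slide":[0,0,-2],"turn":0},{"claw":0.4,"slide":[0,0,0],"turn":0}])

```text
time_s: 9.35
tool_pos: [0.5773, 0.0904, 0.1444]
tool_rot: [3.137, -0.001, 1.62]
wrist_force: [0.4, -1.1, -1.3]
width: 0.007
grasp_force: 58.5
```

```bash
cat >> h.py <<'E'
def red(fn,box):
    u0,v0,u1,v1=box
    i=cv2.imread(f'pics/{fn}.png').astype(int)[v0:v1,u0:u1]
    m=((i[:,:,2]>90)&(i[:,:,2]>2.2*i[:,:,1])&(i[:,:,2]>2.2*i[:,:,0])).astype(np.uint8)
    n,l,s,c=cv2.connectedComponentsWithStats(m)
    if n<2: return None
    k=1+np.argmax(s[1:,4]); y,x=np.nonzero(l==k)
    P=np.c_[x,y]; r=cv2.minAreaRect(P.astype(np.float32))
    return s[k,4],(r[0][0]+u0,r[0][1]+v0),r[1],r[2],(cv2.boxPoints(r)+[u0,v0]).round(1).tolist()
def where(fn,box,pinch,yaw):
    "fit droop angle of the held lighter, handle from 75 to 180 mm from the pinch point"
    d=np.array([-np.sin(yaw),np.cos(yaw),0])
    print(fn,red(fn,box))
    for a in range(0,100,10):
        e=np.cos(np.radians(a))*d-np.array([0,0,np.sin(np.radians(a))])
        print(a,[tuple(map(float,proj(fn,np.array(pinch)+e*s))) for s in(.075,.18)])
E
python3 -c "
from h import *
st();snap('scene','s2');snap('top','t2')
p=np.array(status.state()['tool_pos'])-[0,0,.009]
print(red('s0',(200,120,350,230)))
where('s2',(200,100,350,260),p,.05);print(red('t2',(200,150,340,260)))"
```

```text
time_s 9.35
tool_pos [0.5773 0.0904 0.1444]
tool_rot [ 3.1368e+00 -1.1000e-03  1.6201e+00]
wrist_force [ 0.4063 -1.1395 -1.3184]
width 0.007
grasp_force 58.4775
qpos [-0.6035  0.4925  0.4938  1.8425 -0.2971  0.8747  0.0813]
(np.int32(195), (279.00000762939453, 172.50000381469727), (27.577163696289062, 7.77817440032959), 45.0, [[266.5, 165.5], [272.0, 160.0], [291.5, 179.5], [286.0, 185.0]])
s2 (np.int32(202), (277.25000762939453, 155.25), (27.577163696289062, 8.485280990600586), 45.0, [[264.5, 148.5], [270.5, 142.5], [290.0, 162.0], [284.0, 168.0]])
0 [(288.4, 167.7), (267.2, 144.1)]
10 [(289.0, 171.7), (268.8, 153.6)]
20 [(289.9, 176.1), (271.3, 163.6)]
30 [(291.3, 180.6), (274.7, 173.9)]
40 [(293.1, 185.3), (278.7, 184.3)]
50 [(295.2, 190.0), (283.4, 194.7)]
60 [(297.6, 194.6), (288.7, 204.8)]
70 [(300.2, 199.0), (294.4, 214.5)]
80 [(303.0, 203.0), (300.4, 223.5)]
90 [(305.8, 206.6), (306.8, 231.8)]
(np.int32(152), (234.36764526367188, 203.72058486938477), (20.938146591186523, 7.3628644943237305), 4.398705005645752, [[223.6, 206.6], [224.2, 199.2], [245.1, 200.9], [244.5, 208.2]])
```

Call:
jog_arm(series=[{"claw":0.4,"slide":[0,0,0],"turn":2.8},{"claw":0.4,"slide":[2.5,0,0],"turn":0},{"claw":0.4,"slide":[2.5,0,1.6],"turn":0},{"claw":0.4,"slide":[0,0,2],"turn":0},{"claw":0.4,"slide":[0,0,1.5],"turn":0}])

```text
time_s: 9.95
tool_pos: [0.5743, 0.1412, 0.0882]
tool_rot: [-3.139, 0.001, 1.573]
wrist_force: [-0.5, -1.1, -0.9]
width: 0.0067
grasp_force: 58.5
```

Call:
jog_arm(series=[{"claw":0.4,"slide":[0,0,0.2],"turn":0},{"claw":0.4,"slide":[0.5,0,0],"turn":0},{"claw":0.4,"slide":[0,0,0],"turn":0}])

```text
time_s: 10.25
tool_pos: [0.5759, 0.1457, 0.0888]
tool_rot: [3.141, -0.0, 1.571]
wrist_force: [-0.5, -0.2, -1.0]
width: 0.0069
grasp_force: 58.5
```

Call:
jog_arm(series=[{"claw":0.4,"slide":[0.4,0,0],"turn":0},{"claw":0.4,"slide":[0.3,0,0],"turn":0},{"claw":0.4,"slide":[0,0,0],"turn":0}])

```text
time_s: 10.55
tool_pos: [0.5756, 0.1532, 0.0887]
tool_rot: [3.141, -0.001, 1.572]
wrist_force: [-0.6, -0.0, -0.6]
width: 0.0069
grasp_force: 58.5
```

Call:
jog_arm(series=[{"claw":0.4,"slide":[0.3,0,0],"turn":0},{"claw":0.4,"slide":[0,0,0],"turn":0}])

```text
time_s: 10.75
tool_pos: [0.5756, 0.1549, 0.0884]
tool_rot: [3.141, 0.001, 1.571]
wrist_force: [0.0, -1.5, -0.5]
width: 0.0067
grasp_force: 58.5
```

Call:
jog_arm(series=[{"claw":0.4,"slide":[0.3,0,0],"turn":0},{"claw":0.4,"slide":[0,0,0],"turn":0}])

```text
time_s: 10.95
tool_pos: [0.5754, 0.1551, 0.0881]
tool_rot: [-3.141, 0.004, 1.569]
wrist_force: [-0.6, -8.6, 1.0]
width: 0.0068
grasp_force: 58.5
```

Call:
jog_arm(series=[{"claw":0.4,"slide":[0.2,0,-0.4],"turn":0},{"claw":0.4,"slide":[0,0,-0.5],"turn":0},{"claw":0.4,"slide":[0,0,0],"turn":0}])

```text
time_s: 11.25
tool_pos: [0.5755, 0.1559, 0.0974]
tool_rot: [-3.141, 0.005, 1.568]
wrist_force: [0.2, -11.6, -1.2]
width: 0.0068
grasp_force: 58.5
```

Call:
jog_arm(series=[{"claw":0.4,"slide":[0,0,-0.5],"turn":0},{"claw":0.4,"slide":[0,0,-0.5],"turn":0},{"claw":0.4,"slide":[0,0,0],"turn":0}])

```text
time_s: 11.55
tool_pos: [0.5754, 0.1579, 0.1075]
tool_rot: [-3.141, 0.003, 1.57]
wrist_force: [0.2, -8.0, -1.1]
width: 0.0068
grasp_force: 58.4
```

```bash
python3 -c "
from h import *
st();snap('scene','s3')
p=np.array(status.state()['tool_pos'])-[0,0,.009]
where('s3',(180,80,350,260),p,0)"
```

```text
time_s 11.55
tool_pos [0.5754 0.1579 0.1075]
tool_rot [-3.1412e+00  2.7000e-03  1.5700e+00]
wrist_force [ 0.2225 -7.9557 -1.1489]
width 0.0068
grasp_force 58.4332
qpos [-0.6956  0.5646  0.4773  1.8319 -0.3371  0.8273 -0.0514]
s3 (np.int32(116), (267.0862121582031, 152.53448486328125), (17.688688278198242, 7.224957466125488), 48.36646270751953, [[258.5, 148.3], [263.9, 143.5], [275.7, 156.7], [270.3, 161.5]])
0 [(277.9, 161.1), (260.1, 138.5)]
10 [(278.5, 164.9), (261.7, 147.5)]
20 [(279.4, 169.1), (264.1, 157.1)]
30 [(280.7, 173.5), (267.1, 167.0)]
40 [(282.3, 178.0), (270.7, 177.1)]
50 [(284.1, 182.5), (274.8, 187.1)]
60 [(286.2, 186.9), (279.4, 196.8)]
70 [(288.5, 191.1), (284.4, 206.2)]
80 [(290.8, 195.0), (289.6, 214.9)]
90 [(293.2, 198.4), (294.9, 222.8)]
```

Call:
jog_arm(series=[{"claw":0.4,"slide":[0.3,0,-1.5],"turn":0},{"claw":0.4,"slide":[0.5,0,-1.5],"turn":0},{"claw":0.4,"slide":[0.5,0,-1.3],"turn":0},{"claw":0.4,"slide":[0.5,0,-1.1],"turn":0},{"claw":0.4,"slide":[0,0,0],"turn":0}])

```text
time_s: 12.1
tool_pos: [0.5764, 0.1811, 0.1635]
tool_rot: [3.138, -0.003, 1.574]
wrist_force: [0.3, -0.3, -0.9]
width: 0.0068
grasp_force: 58.5
```

Call:
jog_arm(series=[{"claw":0.4,"slide":[0.8,0,-1.3],"turn":0},{"claw":0.4,"slide":[0.9,0,-1.2],"turn":0},{"claw":0.4,"slide":[1,0,-1.1],"turn":0},{"claw":0.4,"slide":[0,0,0],"turn":0}])

```text
time_s: 12.5
tool_pos: [0.5761, 0.2083, 0.1992]
tool_rot: [3.139, -0.002, 1.574]
wrist_force: [-0.7, 0.6, -0.2]
width: 0.0065
grasp_force: 58.5
```

```bash
python3 -c "
from h import *
st();snap('scene','s4')
p=np.array(status.state()['tool_pos'])-[0,0,.009]
where('s4',(180,60,350,260),p,0)"
```

```text
time_s 12.5
tool_pos [0.5761 0.2083 0.1992]
tool_rot [ 3.1390e+00 -2.3000e-03  1.5743e+00]
wrist_force [-0.7307  0.6324 -0.1661]
width 0.0065
grasp_force 58.4638
qpos [-0.8013  0.4754  0.5219  1.7221 -0.2738  1.0137 -0.1784]
s4 (np.int32(14), (252.10000610351562, 119.20000457763672), (2.236067771911621, 5.366563320159912), 63.43495178222656, [[249.2, 119.4], [254.0, 117.0], [255.0, 119.0], [250.2, 121.4]])
0 [(266.3, 123.5), (248.5, 102.0)]
10 [(267.0, 127.7), (250.4, 112.0)]
20 [(268.1, 132.3), (253.0, 122.5)]
30 [(269.4, 137.1), (256.2, 133.1)]
40 [(271.1, 141.9), (260.1, 143.8)]
50 [(273.1, 146.6), (264.4, 154.2)]
60 [(275.2, 151.2), (269.1, 164.3)]
70 [(277.5, 155.4), (274.1, 173.7)]
80 [(279.9, 159.3), (279.4, 182.4)]
90 [(282.3, 162.6), (284.8, 190.2)]
```

Call:
jog_arm(series=[{"claw":0.4,"slide":[-2,0,0],"turn":0},{"claw":0.4,"slide":[-2,0,0],"turn":0},{"claw":0.4,"slide":[-1.5,0,0],"turn":0},{"claw":0.4,"slide":[0,0,0],"turn":0}])

```text
time_s: 12.95
tool_pos: [0.5755, 0.1473, 0.1972]
tool_rot: [-3.141, 0.001, 1.567]
wrist_force: [0.6, 0.2, -0.6]
width: 0.0068
grasp_force: 58.4
```

```bash
python3 -c "
from h import *
st()
p=np.array(status.state()['tool_pos'])-[0,0,.009]
snap('scene','s5');snap('top','t5')
where('s5',(180,60,350,260),p,0)
where('t5',(190,130,350,260),p,0)"
```

```text
time_s 12.95
tool_pos [0.5755 0.1473 0.1972]
tool_rot [-3.1413e+00  1.2000e-03  1.5675e+00]
wrist_force [ 0.5533  0.2121 -0.5532]
width 0.0068
grasp_force 58.4297
qpos [-0.7273  0.4503  0.5364  1.7684 -0.2668  0.9966 -0.0917]
s5 (np.int32(33), (264.82691955566406, 133.1346206665039), (4.9029035568237305, 7.8446455001831055), 78.69007110595703, [[260.5, 131.5], [268.2, 130.0], [269.2, 134.8], [261.5, 136.3]])
0 [(277.3, 137.0), (258.4, 114.2)]
10 [(277.9, 141.3), (260.1, 124.3)]
20 [(278.9, 146.0), (262.6, 134.9)]
30 [(280.3, 150.8), (265.9, 145.7)]
40 [(282.0, 155.7), (269.7, 156.5)]
50 [(284.0, 160.6), (274.1, 167.2)]
60 [(286.2, 165.3), (279.0, 177.5)]
70 [(288.6, 169.7), (284.2, 187.4)]
80 [(291.1, 173.7), (289.7, 196.5)]
90 [(293.7, 177.2), (295.5, 204.7)]
t5 (np.int32(19), (203.4000015258789, 197.3000030517578), (2.2135939598083496, 7.273237705230713), 18.43494987487793, [[201.2, 200.4], [203.5, 193.5], [205.6, 194.2], [203.3, 201.1]])
0 [(238.4, 195.9), (192.5, 191.2)]
10 [(239.9, 197.2), (197.4, 194.3)]
20 [(242.3, 198.5), (204.1, 197.4)]
30 [(245.5, 199.8), (212.4, 200.4)]
40 [(249.4, 201.1), (221.9, 203.2)]
50 [(253.9, 202.2), (232.4, 205.8)]
60 [(258.8, 203.3), (243.6, 208.2)]
70 [(264.0, 204.3), (255.2, 210.3)]
80 [(269.4, 205.1), (267.1, 212.0)]
90 [(274.8, 205.8), (279.0, 213.5)]
```

Call:
jog_arm(series=[{"claw":0.4,"slide":[0,0,3],"turn":0},{"claw":0.4,"slide":[0.5,0,2.5],"turn":0},{"claw":0.4,"slide":[0.5,0,1.2],"turn":0},{"claw":0.4,"slide":[0,0,0],"turn":0}])

```text
time_s: 13.45
tool_pos: [0.5743, 0.1622, 0.1285]
tool_rot: [-3.138, 0.001, 1.574]
wrist_force: [0.2, 0.0, -0.2]
width: 0.0064
grasp_force: 58.4
```

Call:
jog_arm(series=[{"claw":0.4,"slide":[0,0,0.3],"turn":0},{"claw":0.4,"slide":[0,0,0],"turn":0}])

```text
time_s: 13.65
tool_pos: [0.576, 0.1605, 0.1281]
tool_rot: [3.14, -0.0, 1.572]
wrist_force: [0.1, 0.3, -1.0]
width: 0.0067
grasp_force: 58.4
```

Call:
jog_arm(series=[{"claw":0.4,"slide":[0.3,0,0],"turn":0},{"claw":0.4,"slide":[0,0,0],"turn":0}])

```text
time_s: 13.85
tool_pos: [0.5758, 0.164, 0.1281]
tool_rot: [3.14, -0.001, 1.572]
wrist_force: [0.2, 0.1, -1.9]
width: 0.0067
grasp_force: 58.4
```

Call:
jog_arm(series=[{"claw":0.4,"slide":[0,0,0.25],"turn":0},{"claw":0.4,"slide":[0,0,0],"turn":0}])

```text
time_s: 14.05
tool_pos: [0.5753, 0.1634, 0.1247]
tool_rot: [-3.141, -0.0, 1.572]
wrist_force: [-0.8, -0.7, 0.4]
width: 0.0064
grasp_force: 58.4
```

Call:
jog_arm(series=[{"claw":0.4,"slide":[0.25,0,0],"turn":0},{"claw":0.4,"slide":[0,0,0],"turn":0}])

```text
time_s: 14.25
tool_pos: [0.5755, 0.1651, 0.1248]
tool_rot: [-3.141, 0.001, 1.571]
wrist_force: [-0.6, -3.5, 0.2]
width: 0.0068
grasp_force: 58.5
```

Call:
jog_arm(series=[{"claw":0.4,"slide":[0.25,0,0],"turn":0},{"claw":0.4,"slide":[0,0,0],"turn":0}])

```text
time_s: 14.45
tool_pos: [0.5756, 0.1654, 0.1248]
tool_rot: [-3.141, 0.003, 1.569]
wrist_force: [-0.7, -8.7, 2.2]
width: 0.0071
grasp_force: 58.8
```

Call:
jog_arm(series=[{"claw":0.4,"slide":[0.3,0,-0.2],"turn":0},{"claw":0.4,"slide":[0,0,0],"turn":0}])

```text
time_s: 14.65
tool_pos: [0.5758, 0.1661, 0.127]
tool_rot: [-3.141, 0.006, 1.568]
wrist_force: [-0.5, -14.8, 2.3]
width: 0.0066
grasp_force: 59.0
```

Call:
jog_arm(series=[{"claw":0.4,"slide":[0.2,0,-0.4],"turn":0},{"claw":0.4,"slide":[0,0,0],"turn":0}])

```text
time_s: 14.85
tool_pos: [0.5755, 0.168, 0.131]
tool_rot: [-3.141, 0.006, 1.568]
wrist_force: [-2.3, -14.8, 3.9]
width: 0.0064
grasp_force: 59.0
```

Call:
jog_arm(series=[{"claw":0.4,"slide":[0.2,0,-0.4],"turn":0},{"claw":0.4,"slide":[0,0,0],"turn":0}])

```text
time_s: 15.05
tool_pos: [0.5759, 0.1712, 0.1352]
tool_rot: [3.142, 0.004, 1.568]
wrist_force: [-0.9, -11.3, 3.1]
width: 0.0068
grasp_force: 58.8
```

Call:
jog_arm(series=[{"claw":0.4,"slide":[0.3,0,-0.5],"turn":0},{"claw":0.4,"slide":[0,0,0],"turn":0}])

```text
time_s: 15.25
tool_pos: [0.576, 0.173, 0.1403]
tool_rot: [3.142, 0.006, 1.568]
wrist_force: [-0.3, -15.3, 2.0]
width: 0.0067
grasp_force: 59.0
```

Call:
jog_arm(series=[{"claw":0.4,"slide":[0.3,0,-0.5],"turn":0},{"claw":0.4,"slide":[0,0,0],"turn":0}])

```text
time_s: 15.45
tool_pos: [0.5763, 0.1778, 0.1455]
tool_rot: [3.14, 0.004, 1.569]
wrist_force: [0.1, -10.6, 3.9]
width: 0.0068
grasp_force: 59.0
```

Call:
jog_arm(series=[{"claw":0.4,"slide":[0.4,0,-0.5],"turn":0},{"claw":0.4,"slide":[0,0,0],"turn":0}])

```text
time_s: 15.65
tool_pos: [0.5763, 0.1824, 0.1506]
tool_rot: [3.14, 0.003, 1.569]
wrist_force: [-0.0, -8.3, 3.5]
width: 0.0065
grasp_force: 59.4
```

```bash
python3 -c "
from h import *
st()
p=np.array(status.state()['tool_pos'])-[0,0,.009]
snap('scene','s6');snap('top','t6')
where('s6',(180,60,350,260),p,0)
where('t6',(190,130,350,260),p,0)"
```

```text
time_s 15.65
tool_pos [0.5763 0.1824 0.1506]
tool_rot [3.1405e+00 2.9000e-03 1.5692e+00]
wrist_force [-0.0322 -8.2771  3.5127]
width 0.0065
grasp_force 59.4274
qpos [-0.7546  0.521   0.5075  1.7836 -0.3059  0.916  -0.1169]
s6 (np.int32(17), (261.00000762939453, 150.00000762939453), (5.656853675842285, 2.8284268379211426), 45.0, [[258.0, 149.0], [260.0, 147.0], [264.0, 151.0], [262.0, 153.0]])
0 [(272.5, 143.1), (254.7, 121.0)]
10 [(273.2, 147.2), (256.5, 130.6)]
20 [(274.1, 151.5), (258.9, 140.5)]
30 [(275.5, 156.1), (262.0, 150.8)]
40 [(277.1, 160.7), (265.8, 161.1)]
50 [(279.0, 165.3), (270.0, 171.3)]
60 [(281.1, 169.8), (274.6, 181.2)]
70 [(283.4, 174.0), (279.6, 190.6)]
80 [(285.7, 177.9), (284.8, 199.3)]
90 [(288.2, 181.3), (290.2, 207.2)]
t6 None
0 [(227.3, 198.3), (183.4, 193.7)]
10 [(228.9, 199.5), (188.3, 196.6)]
20 [(231.3, 200.7), (195.0, 199.6)]
30 [(234.5, 201.9), (203.1, 202.4)]
40 [(238.3, 203.1), (212.5, 205.1)]
50 [(242.7, 204.2), (222.7, 207.6)]
60 [(247.5, 205.3), (233.6, 209.8)]
70 [(252.5, 206.2), (244.9, 211.8)]
80 [(257.7, 207.0), (256.4, 213.5)]
90 [(262.9, 207.6), (267.9, 214.9)]
```

Call:
jog_arm(series=[{"claw":0.4,"slide":[0.5,0,-0.8],"turn":0},{"claw":0.4,"slide":[0,0,0],"turn":0}])

```text
time_s: 15.95
tool_pos: [0.5767, 0.188, 0.159]
tool_rot: [3.139, 0.002, 1.569]
wrist_force: [0.4, -8.1, 3.7]
width: 0.0066
grasp_force: 59.4
```

Call:
jog_arm(series=[{"claw":0.4,"slide":[0.5,0,-0.7],"turn":0},{"claw":0.4,"slide":[0,0,0],"turn":0}])

```text
time_s: 16.15
tool_pos: [0.5761, 0.1949, 0.1657]
tool_rot: [3.14, 0.0, 1.571]
wrist_force: [0.2, -3.1, 1.2]
width: 0.0065
grasp_force: 58.8
```

Call:
jog_arm(series=[{"claw":0.4,"slide":[0.6,0,-0.7],"turn":0},{"claw":0.4,"slide":[0,0,0],"turn":0}])

```text
time_s: 16.35
tool_pos: [0.5757, 0.201, 0.1723]
tool_rot: [3.141, 0.001, 1.572]
wrist_force: [-0.8, -5.9, 2.5]
width: 0.0066
grasp_force: 58.8
```

Call:
jog_arm(series=[{"claw":0.4,"slide":[0.6,0,-0.7],"turn":0},{"claw":0.4,"slide":[0,0,0],"turn":0}])

```text
time_s: 16.55
tool_pos: [0.5755, 0.2074, 0.1791]
tool_rot: [3.141, 0.0, 1.572]
wrist_force: [0.2, -4.9, 1.6]
width: 0.0065
grasp_force: 58.7
```

```bash
cat >> h.py <<'E'
from scipy.optimize import least_squares
def fit(fn,pinch,ends):
    "ends: pixel of tube/handle junction, pixel of foot -> angle, distance pinch-foot"
    def f(x):
        e=np.array([0,np.cos(x[0]),-np.sin(x[0])])
        return np.ravel([np.subtract(proj(fn,pinch+e*(x[1]-.105)),ends[0]),np.subtract(proj(fn,pinch+e*x[1]),ends[1])])
    r=least_squares(f,[.7,.175],diff_step=1e-2);return np.degrees(r.x[0]),r.x[1],r.fun
E
python3 -c "
from h import *
st()
p=np.array(status.state()['tool_pos'])-[0,0,.009]
snap('wrist','w7');print(red('w7',(0,0,640,400)))
for r in(.18,.165):
  for a in(30,40,50):
    e=np.array([0,np.cos(np.radians(a)),-np.sin(np.radians(a))]);print(r,a,proj('w7',p+e*(r-.105)),proj('w7',p+e*r))"
```

```text
time_s 16.55
tool_pos [0.5755 0.2074 0.1791]
tool_rot [3.1413e+00 2.0000e-04 1.5722e+00]
wrist_force [ 0.1745 -4.8838  1.583 ]
width 0.0065
grasp_force 58.7192
qpos [-0.7968  0.4985  0.5176  1.7408 -0.2887  0.9785 -0.1675]
(np.int32(3704), (323.0, 102.0), (132.0, 32.0), 90.0, [[307.0, 36.0], [339.0, 36.0], [339.0, 168.0], [307.0, 168.0]])
0.18 30 (np.float64(324.0), np.float64(130.1)) (np.float64(324.1), np.float64(-17.9))
0.18 40 (np.float64(323.9), np.float64(141.4)) (np.float64(323.9), np.float64(24.7))
0.18 50 (np.float64(323.8), np.float64(154.1)) (np.float64(323.6), np.float64(61.6))
0.165 30 (np.float64(324.0), np.float64(154.7)) (np.float64(324.1), np.float64(0.9))
0.165 40 (np.float64(323.9), np.float64(162.6)) (np.float64(323.9), np.float64(38.6))
0.165 50 (np.float64(323.8), np.float64(172.1)) (np.float64(323.7), np.float64(72.0))
```

Call:
jog_arm(series=[{"claw":0.4,"slide":[0.7,0,-0.75],"turn":0},{"claw":0.4,"slide":[0,0,0],"turn":0}])

```text
time_s: 16.8
tool_pos: [0.5757, 0.2161, 0.1867]
tool_rot: [3.141, -0.002, 1.573]
wrist_force: [-0.1, -0.9, 0.4]
width: 0.0064
grasp_force: 58.4
```

Call:
jog_arm(series=[{"claw":0.4,"slide":[0.75,0,-0.75],"turn":0},{"claw":0.4,"slide":[0,0,0],"turn":0}])

```text
time_s: 17.0
tool_pos: [0.5758, 0.2237, 0.1946]
tool_rot: [3.14, -0.001, 1.573]
wrist_force: [1.0, -0.5, -0.9]
width: 0.0061
grasp_force: 58.5
```

Call:
jog_arm(series=[{"claw":0.4,"slide":[0.75,0,-0.7],"turn":0},{"claw":0.4,"slide":[0,0,0],"turn":0}])

```text
time_s: 17.2
tool_pos: [0.5753, 0.2303, 0.2015]
tool_rot: [3.141, -0.0, 1.573]
wrist_force: [-1.1, -3.1, -0.8]
width: 0.006
grasp_force: 58.7
```

```bash
python3 -c "
from h import *
st()
p=np.array(status.state()['tool_pos'])-[0,0,.009]
snap('wrist','w8');r=red('w8',(0,0,640,400));print(r)
v=np.array(r[4]);print(fit('w8',p,[(323,v[:,1].max()),(323,v[:,1].min())]),fit('w7',np.array([.5755,.2074,.1701]),[(323,168),(323,36)]))"
```

```text
time_s 17.2
tool_pos [0.5753 0.2303 0.2015]
tool_rot [ 3.1415e+00 -1.0000e-04  1.5728e+00]
wrist_force [-1.1258 -3.0709 -0.8236]
width 0.006
grasp_force 58.6551
qpos [-0.8319  0.487   0.5237  1.699  -0.2766  1.0298 -0.2128]
(np.int32(2716), (323.0, 130.0), (110.0, 30.0), 90.0, [[308.0, 75.0], [338.0, 75.0], [338.0, 185.0], [308.0, 185.0]])
(np.float64(48.23039835947699), np.float64(0.1540097020886518), array([0.9, 0. , 0.8, 0. ])) (np.float64(37.90417352061949), np.float64(0.1602266684852635), array([0.9, 0. , 0.9, 0. ]))
```

Call:
jog_arm(series=[{"claw":0.4,"slide":[0.9,0,-0.55],"turn":0},{"claw":0.4,"slide":[0,0,0],"turn":0}])

```text
time_s: 17.45
tool_pos: [0.5758, 0.2402, 0.2069]
tool_rot: [3.14, -0.002, 1.573]
wrist_force: [0.6, -0.5, -0.9]
width: 0.0059
grasp_force: 58.6
```

Call:
jog_arm(series=[{"claw":0.4,"slide":[0.9,0,-0.55],"turn":0},{"claw":0.4,"slide":[0,0,0],"turn":0}])

```text
time_s: 17.65
tool_pos: [0.5753, 0.2488, 0.2124]
tool_rot: [3.141, -0.001, 1.573]
wrist_force: [-0.8, -2.3, 1.1]
width: 0.0062
grasp_force: 59.1
```

Call:
jog_arm(series=[{"claw":0.4,"slide":[0.9,0,-0.5],"turn":0},{"claw":0.4,"slide":[0,0,0],"turn":0}])

```text
time_s: 17.85
tool_pos: [0.5753, 0.2582, 0.2173]
tool_rot: [3.141, -0.001, 1.573]
wrist_force: [-0.7, -0.8, -0.2]
width: 0.006
grasp_force: 58.5
```

```bash
python3 -c "
from h import *
st()
p=np.array(status.state()['tool_pos'])-[0,0,.009]
snap('wrist','w9');r=red('w9',(0,0,640,400));print(r)
v=np.array(r[4]);print(fit('w9',p,[(323,v[:,1].max()),(323,v[:,1].min())]))
snap('scene','s9');print(red('s9',(180,60,350,260)))
where('s9',(180,60,350,260),p,0)"
```

```text
time_s 17.85
tool_pos [0.5753 0.2582 0.2173]
tool_rot [ 3.1412e+00 -1.2000e-03  1.5731e+00]
wrist_force [-0.6896 -0.8241 -0.1662]
width 0.006
grasp_force 58.5352
qpos [-0.8667  0.4887  0.5243  1.6548 -0.2723  1.0706 -0.2593]
(np.int32(1588), (323.5, 159.5), (89.0, 29.0), 90.0, [[309.0, 115.0], [338.0, 115.0], [338.0, 204.0], [309.0, 204.0]])
(np.float64(60.66602465256908), np.float64(0.14697293214165003), array([0.8, 0. , 0.6, 0. ]))
(np.int32(9), (266.75000762939453, 136.75000762939453), (2.1213202476501465, 2.8284268379211426), 45.0, [[265.0, 137.0], [267.0, 135.0], [268.5, 136.5], [266.5, 138.5]])
s9 (np.int32(9), (266.75000762939453, 136.75000762939453), (2.1213202476501465, 2.8284268379211426), 45.0, [[265.0, 137.0], [267.0, 135.0], [268.5, 136.5], [266.5, 138.5]])
0 [(256.4, 106.7), (239.3, 86.3)]
10 [(257.2, 111.0), (241.3, 96.5)]
20 [(258.3, 115.7), (244.1, 107.1)]
30 [(259.7, 120.4), (247.4, 117.8)]
40 [(261.4, 125.2), (251.2, 128.4)]
50 [(263.3, 129.9), (255.5, 138.8)]
60 [(265.4, 134.4), (260.2, 148.7)]
70 [(267.7, 138.6), (265.1, 158.0)]
80 [(270.0, 142.3), (270.2, 166.4)]
90 [(272.3, 145.5), (275.5, 173.9)]
```

Call:
jog_arm(series=[{"claw":0.4,"slide":[0.9,0,-0.4],"turn":0},{"claw":0.4,"slide":[0,0,0],"turn":0}])

```text
time_s: 18.15
tool_pos: [0.5758, 0.2668, 0.2214]
tool_rot: [3.14, -0.001, 1.572]
wrist_force: [-0.0, -1.9, -0.4]
width: 0.0052
grasp_force: 59.2
```

Call:
jog_arm(series=[{"claw":0.4,"slide":[0.9,0,-0.35],"turn":0},{"claw":0.4,"slide":[0,0,0],"turn":0}])

```text
time_s: 18.35
tool_pos: [0.5754, 0.2764, 0.2247]
tool_rot: [3.141, -0.001, 1.573]
wrist_force: [0.6, -0.6, 0.3]
width: 0.0054
grasp_force: 56.7
```

Call:
jog_arm(series=[{"claw":0.4,"slide":[0.9,0,-0.3],"turn":0},{"claw":0.4,"slide":[0,0,0],"turn":0}])

```text
time_s: 18.55
tool_pos: [0.575, 0.2853, 0.2275]
tool_rot: [-3.141, -0.001, 1.573]
wrist_force: [-1.2, 0.0, -1.7]
width: 0.0049
grasp_force: 47.7
```

```bash
python3 -c "
from h import *
st()
p=np.array(status.state()['tool_pos'])-[0,0,.009]
snap('wrist','w10');r=red('w10',(0,0,640,400));print(r)
v=np.array(r[4]);print(fit('w10',p,[(323,v[:,1].max()),(323,v[:,1].min())]))"
```

```text
time_s 18.55
tool_pos [0.575  0.2853 0.2275]
tool_rot [-3.1413e+00 -1.0000e-03  1.5732e+00]
wrist_force [-1.2071  0.0418 -1.6984]
width 0.0049
grasp_force 47.7137
qpos [-0.8967  0.4984  0.5225  1.6134 -0.2718  1.1025 -0.3008]
(np.int32(693), (321.4749450683594, 190.6477813720703), (61.238224029541016, 25.841766357421875), 88.31531524658203, [[307.7, 160.4], [333.5, 159.7], [335.3, 220.9], [309.5, 221.6]])
(np.float64(77.71600366865553), np.float64(0.1438995880403593), array([0.7, 0. , 0.5, 0. ]))
```

Call:
jog_arm(series=[{"claw":0,"slide":[0,0,0],"turn":0},{"claw":0,"slide":[0,0,0],"turn":0}])

```text
time_s: 18.8
tool_pos: [0.5752, 0.2832, 0.2271]
tool_rot: [-3.141, 0.0, 1.571]
wrist_force: [-0.6, -1.5, -1.2]
width: 0.004
grasp_force: 58.3
```

```bash
python3 -c "
from h import *
snap('wrist','w11');snap('scene','s11')
a=cv2.imread('pics/w11.png')[100:400,180:480];b=cv2.imread('pics/s11.png')[60:260,200:350]
a=cv2.resize(a,(400,400));b=cv2.resize(b,(390,520),interpolation=cv2.INTER_CUBIC)
o=np.zeros((520,800,3),np.uint8);o[:400,:400]=a;o[:,405:795]=b;cv2.imwrite('pics/c11.png',o)"
```

```text
(no output)
```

View pics/c11.png

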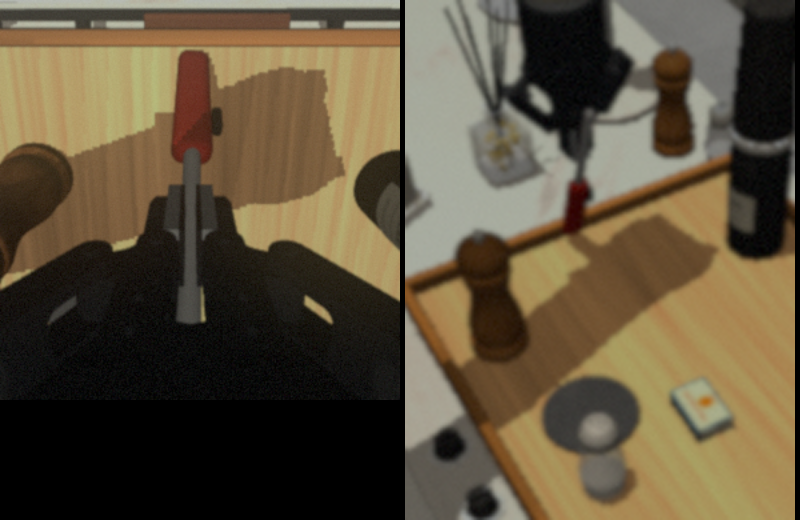

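The wrist crop shows the tube between the fingers, with the nozzle end at (321,340) in full-image pixels, the handle junction at about (322,220) and the foot's far corner at (325,139). I'll solve for the lighter's pose in the x = 0.575 plane.

```bash
python3 -c "
from h import *
st()
t=np.array(status.state()['tool_pos'])
def f(x):
    y,z,a=x;e=np.array([0,-np.cos(a),np.sin(a)]);n=np.array([0,np.sin(a),np.cos(a)]);F=np.array([.575,y,z])
    return [proj('w11',F+.008*n)[1]-139,proj('w11',F+.105*e+.008*n)[1]-219,proj('w11',F+.231*e)[1]-340]
for g in(1.0,1.3,1.5):
    r=least_squares(f,[.32,.065,g],diff_step=1e-3,x_scale=[.01,.01,.1]);y,z,a=r.x
    print(r.x.round(4),np.degrees(a),np.round(r.fun,1))
    e=np.array([-np.cos(a),np.sin(a)]);d=t[1:]-[0,.009]-[y,z];print('along',d@e,'perp',d@[np.sin(a),np.cos(a)], 'tip',np.array([y,z])+.231*e)
print(proj('w11',(.575,.332,.074)),proj('w11',(.575,.344,.074)), proj('w11',t-[0,0,.025]))
"
```

```text
time_s 18.9
tool_pos [0.5753 0.2832 0.2272]
tool_rot [-3.1414e+00  1.0000e-04  1.5711e+00]
wrist_force [ 0.2579 -1.1285 -0.5855]
width 0.0042
grasp_force 58.3145
qpos [-0.8952  0.4981  0.5238  1.6151 -0.2712  1.1018 -0.3002]
[0.3343 0.009  0.5422] 31.068287710957623 [-9.9  1.   8.9]
along 0.1517158621939632 perp 0.152808473104353 tip [0.13638719 0.12821018]
[0.325  0.0209 1.179 ] 67.54931114348808 [ -3.9 -25.1  21.1]
along 0.19831677143193416 perp 0.036723366790227134 tip [0.23673509 0.2343653 ]
[ 0.3129 -0.0326  0.7951] 45.55807421988822 [ 3.5 -3.5  0. ]
along 0.19989148897386327 perp 0.154352247349085 tip [0.15117332 0.13231837]
(np.float64(323.3), np.float64(139.9)) (np.float64(323.3), np.float64(126.9)) (np.float64(324.0), np.float64(249.7))
```

```bash
cat > fit3.py <<'E'
from h import *
import sys
def fit3(fn,x,rows,tool):
    def f(q):
        y,z,a=q[0]/100,q[1]/100,q[2];e=np.array([0,-np.cos(a),np.sin(a)]);n=np.array([0,np.sin(a),np.cos(a)]);F=np.array([x,y,z])
        return [P(F+.008*n)-rows[0],P(F+.105*e+.008*n)-rows[1],P(F+.231*e)-rows[2]]
    c=json.load(open(f'pics/{fn}.json'));T=np.linalg.inv(np.array(c['T']));K=c['K']
    def P(p): q=T[:3,:3]@p+T[:3,3];return q[1]/q[2]*K[1]+K[3]
    r=least_squares(f,[tool[1]*100+3,tool[2]*100-16,1.35]);y,z,a=r.x[0]/100,r.x[1]/100,r.x[2]
    e=np.array([-np.cos(a),np.sin(a)]);d=np.array([tool[1],tool[2]-.009])-[y,z]
    print('foot',round(y,4),round(z,4),'deg',round(np.degrees(a),1),'along',(d@e).round(4),'perp',(d@[np.sin(a),np.cos(a)]).round(4),'res',np.round(r.fun,1))
E
python3 -c "
from fit3 import *
fit3('w11',.575,(139,219,340),[.5753,.2832,.2272])
fit3('w11',.575,(139,219,335),[.5753,.2832,.2272])
fit3('w11',.575,(139,216,340),[.5753,.2832,.2272])"
```

```text
foot 0.3193 -0.0235 deg 36.8 along 0.1738 perp 0.1718 res [-0.  0.  0.]
foot 0.3192 -0.0281 deg 34.1 along 0.1677 perp 0.1839 res [ 0. -0.  0.]
foot 0.3185 -0.0266 deg 41.2 along 0.1879 perp 0.1608 res [ 0.  0. -0.]
```

```bash
cat > fit4.py <<'E'
from h import *
def PX(fn):
    c=json.load(open(f'pics/{fn}.json'));T=np.linalg.inv(np.array(c['T']));K=c['K']
    def P(p): q=T[:3,:3]@p+T[:3,3];return np.array([q[0]/q[2]*K[0]+K[2],q[1]/q[2]*K[1]+K[3]])
    return P
def fit4(w,s,wr,foot,jun,tool,wn=1):
    W,S=PX(w),PX(s)
    def g(q):
        y,z,a,x=q[0]/100,q[1]/100,q[2],q[3]/100
        return np.array([0,-np.cos(a),np.sin(a)]),np.array([0,np.sin(a),np.cos(a)]),np.array([x,y,z])
    def f(q):
        e,n,F=g(q)
        o=[W(F+.008*n)[1]-wr[0],W(F+.105*e+.008*n)[1]-wr[1],*(2*(S(F)-foot)),*(2*(S(F+.105*e)-jun))]
        if len(wr)>2:o.append(W(F+.231*e)[1]-wr[2])
        return o
    r=least_squares(f,[tool[1]*100+3,tool[2]*100-16,1.35,tool[0]*100])
    e,n,F=g(r.x);d=np.array(tool)-[0,0,.009]-F
    print('foot',F.round(4),'deg',np.degrees(r.x[2]).round(1),'along',(d@e).round(4),'perp',(d@n).round(4),'tip',(F+.231*e).round(4),'res',np.round(r.fun,1))
E
python3 -c "
from fit4 import *
fit4('w11','s11',(139,219,340),(264.6,148.5),(267.3,129.2),[.5753,.2832,.2272])
fit4('w11','s11',(139,219),(264.6,148.5),(267.3,129.2),[.5753,.2832,.2272])
"
```

```text
foot [0.583  0.31   0.0451] deg 84.0 along 0.1749 perp -0.0087 tip [0.583  0.286  0.2749] res [ 11.7 -33.1   8.6  18.   -0.    3.3   8.8]
foot [0.578  0.3247 0.0718] deg 66.5 along 0.1508 perp 0.0204 tip [0.578  0.2325 0.2836] res [ 1.  -0.6 -1.1 -0.9  0.9  0.5]
```

The fit puts the lighter at about 68°, but it has crept towards the pads' edge. The safer plan is to carry it gently to the pot, set it in there and regrip it squarely. Then I can bear it upright on the cover and return it to the pot.

Call:
jog_arm(series=[{"claw":0,"slide":[-0.2,0,-0.5],"turn":0},{"claw":0,"slide":[-0.3,0,-1],"turn":0},{"claw":0,"slide":[-0.5,0,-1.5],"turn":0},{"claw":0,"slide":[-0.5,0,-1.5],"turn":0},{"claw":0,"slide":[0,0,-1],"turn":0}])

```text
time_s: 19.4
tool_pos: [0.5763, 0.2672, 0.2851]
tool_rot: [3.139, -0.001, 1.57]
wrist_force: [0.2, 0.6, -1.3]
width: 0.0044
grasp_force: 60.1
```

```bash
python3 -c "
from fit4 import *
st();snap('wrist','w12');snap('scene','s12')
for f in('w12','s12'):print(red(f,(180,60,640,400) if f[0]=='w' else (180,40,350,220)))"
```

```text
time_s 19.4
tool_pos [0.5763 0.2672 0.2851]
tool_rot [ 3.1390e+00 -1.2000e-03  1.5698e+00]
wrist_force [ 0.2164  0.6344 -1.2654]
width 0.0044
grasp_force 60.1034
qpos [-0.8934  0.4381  0.5479  1.5634 -0.2391  1.2046 -0.3032]
(np.int32(910), (324.4123077392578, 181.57846069335938), (26.292789459228516, 63.790523529052734), 3.1798300743103027, [[309.5, 212.7], [313.1, 149.0], [339.3, 150.5], [335.8, 214.2]])
None
```

Call:
jog_arm(series=[{"claw":0,"slide":[0,0,-2],"turn":0},{"claw":0,"slide":[-1,-0.2,-2],"turn":0},{"claw":0,"slide":[-2,-0.5,-1],"turn":0},{"claw":0,"slide":[-3,-0.8,0],"turn":0},{"claw":0,"slide":[-3.5,-1,0],"turn":0}])

```text
time_s: 20.0
tool_pos: [0.5501, 0.1737, 0.332]
tool_rot: [3.142, -0.0, 1.574]
wrist_force: [0.3, -1.2, -0.7]
width: 0.0044
grasp_force: 60.4
```

Call:
jog_arm(series=[{"claw":0,"slide":[-3.5,-1,0],"turn":0},{"claw":0,"slide":[-3.5,-1,0],"turn":0},{"claw":0,"slide":[-3.5,-1,0],"turn":0},{"claw":0,"slide":[-3.5,-1,0],"turn":0},{"claw":0,"slide":[-3.5,-1,0],"turn":0}])

```text
time_s: 20.5
tool_pos: [0.4998, -0.0027, 0.3321]
tool_rot: [-3.141, -0.0, 1.572]
wrist_force: [0.1, -0.8, -0.5]
width: 0.0044
grasp_force: 60.3
```

Call:
jog_arm(series=[{"claw":0,"slide":[-3.5,-1,0],"turn":0},{"claw":0,"slide":[-3,-1,0],"turn":0},{"claw":0,"slide":[-2,-0.7,0],"turn":0},{"claw":0,"slide":[-1,-0.3,0],"turn":0},{"claw":0,"slide":[0,0,0],"turn":0}])

```text
time_s: 21.0
tool_pos: [0.4704, -0.0975, 0.3323]
tool_rot: [3.141, -0.0, 1.57]
wrist_force: [-0.1, 0.3, -0.2]
width: 0.0042
grasp_force: 60.0
```

```bash
cat >> h.py <<'E'
def blue(fn,box):
    u0,v0,u1,v1=box
    i=cv2.imread(f'pics/{fn}.png').astype(int)[v0:v1,u0:u1]
    m=((i[:,:,0]>1.25*i[:,:,2])&(i[:,:,0]>i[:,:,1]+8)&(i[:,:,0]>45)).astype(np.uint8)
    n,l,s,c=cv2.connectedComponentsWithStats(m);k=1+np.argmax(s[1:,4]);y,x=np.nonzero(l==k)
    return s[k],(x.min()+u0,x.max()+u0,y.min()+v0,y.max()+v0)
E
python3 -c "
from fit4 import *
st();snap('wrist','w13');snap('scene','s13')
print(red('w13',(180,60,480,400)),red('s13',(180,40,450,320)))
print('pot w',blue('w13',(0,0,640,400)),'pot s',blue('s13',(250,150,450,400)),'s0',blue('s0',(250,200,450,400)))
for z in(.151,):print(proj('w13',(.465,-.151,z)),proj('w13',(.465-.036,-.151,z)),proj('w13',(.465+.036,-.151,z)),proj('s13',(.465,-.151,z)))"
```

```text
time_s 21.0
tool_pos [ 0.4704 -0.0975  0.3323]
tool_rot [ 3.1413e+00 -3.0000e-04  1.5696e+00]
wrist_force [-0.1315  0.2623 -0.241 ]
width 0.0042
grasp_force 59.9571
qpos [-0.5772  0.0933  0.749   1.8614 -0.0682  1.2123  0.1924]
(np.int32(208), (327.0, 145.5), (27.0, 16.0), 90.0, [[319.0, 132.0], [335.0, 132.0], [335.0, 159.0], [319.0, 159.0]]) (np.int32(4), (299.75001525878906, 219.25001525878906), (2.8284268379211426, 0.7071067094802856), 45.0, [[298.5, 218.5], [299.0, 218.0], [301.0, 220.0], [300.5, 220.5]])
pot w (array([300, 203,  18,  19, 104], dtype=int32), (np.int64(300), np.int64(317), np.int64(203), np.int64(221))) pot s (array([  52,  117,   36,   49, 1250], dtype=int32), (np.int64(302), np.int64(337), np.int64(267), np.int64(315))) s0 (array([ 52,  67,  35,  45, 917], dtype=int32), (np.int64(302), np.int64(336), np.int64(267), np.int64(311)))
(np.float64(318.6), np.float64(227.3)) (np.float64(287.5), np.float64(227.4)) (np.float64(349.7), np.float64(227.3)) (np.float64(318.1), np.float64(280.3))
```

```bash
cat >> h.py <<'E'
def redends(fn,box,k=2.0,lo=30):
    u0,v0,u1,v1=box
    i=cv2.GaussianBlur(cv2.imread(f'pics/{fn}.png'),(3,3),0).astype(int)[v0:v1,u0:u1]
    m=((i[:,:,2]>lo)&(i[:,:,2]>k*i[:,:,1])&(i[:,:,2]>k*i[:,:,0])).astype(np.uint8)
    n,l,s,c=cv2.connectedComponentsWithStats(m);j=1+np.argmax(s[1:,4]);y,x=np.nonzero(l==j);y=y+v0;x=x+u0
    a,b=y.min(),y.max()
    return dict(n=int(s[j,4]),top=(float(x[y<=a+1].mean()),int(a)),bot=(float(x[y>=b-1].mean()),int(b)),x=(int(x.min()),int(x.max())))
E
python3 -c "
from fit4 import *
for f,b in(('s11',(240,90,300,170)),('s12',(230,40,320,200)),('s13',(250,150,350,300)),('w11',(250,100,400,300)),('w12',(250,100,400,300)),('w13',(250,80,400,300))):print(f,redends(f,b))"
```

```text
s11 {'n': 109, 'top': (266.27272727272725, 131), 'bot': (262.57142857142856, 149), 'x': (260, 269)}
s12 {'n': 94, 'top': (267.0, 114), 'bot': (263.5, 131), 'x': (262, 270)}
s13 {'n': 121, 'top': (302.5, 218), 'bot': (294.625, 232), 'x': (292, 307)}
w11 {'n': 1495, 'top': (323.25, 143), 'bot': (327.2857142857143, 221), 'x': (310, 337)}
w12 {'n': 1877, 'top': (326.1363636363636, 131), 'bot': (329.0, 217), 'x': (310, 338)}
w13 {'n': 1920, 'top': (326.35, 130), 'bot': (334.2857142857143, 217), 'x': (311, 339)}
```

```bash
python3 -c "
from fit4 import *
fit4('w11','s11',(141,220),(263,149),(266.7,130),[.5753,.2832,.2272])
fit4('w12','s12',(130,217),(263.5,131.5),(267,113.5),[.5763,.2672,.2851])
fit4('w13','s13',(130,217),(294.6,232.5),(302.5,217.5),[.4704,-.0975,.3323])"
```

```text
foot [0.5743 0.3235 0.0718] deg 66.6 along 0.1504 perp 0.0213 tip [0.5743 0.2316 0.2837] res [ 0.2 -0.1  0.1 -0.4 -0.1  0.3]
foot [0.5774 0.3184 0.1356] deg 62.2 along 0.1482 perp 0.0203 tip [0.5774 0.2106 0.3399] res [ 0.4 -0.3 -1.8  0.3  1.6 -0.4]
foot [ 0.4699 -0.0479  0.185 ] deg 64.3 along 0.1461 perp 0.0153 tip [ 0.4699 -0.1481  0.3932] res [ 2.1 -1.2 -2.4 -1.1  1.8  0.3]
```

Call:
jog_arm(series=[{"claw":0,"slide":[-1,-0.1,0],"turn":0},{"claw":0,"slide":[-2.5,-0.2,0],"turn":0},{"claw":0,"slide":[-2.5,-0.2,0],"turn":0},{"claw":0,"slide":[-1.5,0,0],"turn":0},{"claw":0,"slide":[-0.5,0,0],"turn":0}])

```text
time_s: 21.6
tool_pos: [0.4657, -0.1781, 0.3322]
tool_rot: [-3.141, 0.001, 1.57]
wrist_force: [-0.4, 0.3, -0.7]
width: 0.0042
grasp_force: 59.9
```

Call:
jog_arm(series=[{"claw":0,"slide":[0,0,0],"turn":0}])

```text
time_s: 21.7
tool_pos: [0.4658, -0.1768, 0.3321]
tool_rot: [-3.141, 0.0, 1.571]
wrist_force: [0.0, -0.9, -0.2]
width: 0.0045
grasp_force: 60.0
```

```bash
python3 -c "
from fit4 import *
st();snap('wrist','w14');snap('scene','s14');snap('top','t14')
rs=redends('s14',(270,190,360,330));rw=redends('w14',(250,80,400,300));print(rs,rw)
t=np.array(status.state()['tool_pos'])
fit4('w14','s14',(rw['top'][1],rw['bot'][1]),(rs['bot'][0],rs['bot'][1]+.5),(rs['top'][0],rs['top'][1]-.5),t)
print('pot w',blue('w14',(200,60,450,300)))
c=(.465,-.151,.151);print(proj('w14',c),proj('w14',np.add(c,(-.036,0,0))),proj('w14',np.add(c,(0,.036,0))))
i=cv2.imread('pics/w14.png').astype(int)
for v in range(80,300,8):
  print(v,''.join('R' if r>1.9*g and r>30 else 'B' if b>1.2*r and b>40 else '#' if max(r,g,b)<40 else 'w' if r>1.15*b else '.' for b,g,r in i[v,240:400:2]))"
```

```text
time_s 21.7
tool_pos [ 0.4658 -0.1768  0.3321]
tool_rot [-3.1411e+00  3.0000e-04  1.5711e+00]
wrist_force [ 0.0267 -0.8627 -0.1551]
width 0.0045
grasp_force 59.9545
qpos [-0.4483  0.1444  0.816   1.8266 -0.1114  1.2181  0.4014]
{'n': 114, 'top': (321.125, 250), 'bot': (313.1, 262), 'x': (310, 328)} {'n': 1316, 'top': (331.3333333333333, 142), 'bot': (332.0, 216), 'x': (312, 339)}
foot [ 0.4616 -0.1344  0.1884] deg 69.5 along 0.1405 perp 0.0086 tip [ 0.4616 -0.2153  0.4048] res [-2.   0.9 -2.4  3.5  2.5 -2.5]
pot w (array([105,  80,  10,  21,  82], dtype=int32), (np.int64(305), np.int64(314), np.int64(140), np.int64(160)))
(np.float64(322.6), np.float64(159.0)) (np.float64(289.0), np.float64(159.0)) (np.float64(322.6), np.float64(124.3))
80 .wwwww...wwwwwwwwwwwwwwwwwwwwwwwwwwwwwwwwwwwwwwwwwwwwwwwwwwwwwwwwwwwwwwwwwwwwwww
88 w.wwwwww#wwwwwwwwwwwwwwwwwwwwwwwwwwwwwwwwwwwwwwwwwwwwwwwwwwwwwwwwwwwwwwwwwwwwwww
96 w.wwwww..wwwwwwwwwwwwwwwwwwwwwwwwwwwwwwwwwwwwwwwwwwwwwwwwwwwwwwwwwwwwwwwwwwwwwww
104 w.wwwwwwwwwwwwwwwwwwwwwwwwwwwwwwwwwwwwwwwwwwwwwwwwwwwwwwwwwwwwwwwwwwwwwwwwwwwwww
112 wwww..wwwwww
[... 1323 characters left out ...]
wwwwwwwwwwwwwwwwwwww
240 ..............wwwwwwwwwwwwwwwwwwwwwwww#w...w#wwwwwwwwwwwwwwwwwwwwwwwwwwwwwwwwwww
248 ...............wwwwwwwwwwwwwww#wwwwwww#ww.ww#wwwwwwwwwwwwwwwwwwwwwwwwwwwwwwwwwww
256 ...............wwwwwwwwwwww###ww#wwww.##ww..##wwww######wwwwwwwwwwwwwwwwwwwwwwww
264 ...............wwwwwwwwwww######wwwwww##www.##wwwww#######wwwwwwwwwwwwwwwwwwwwww
272 .........................#######www..w#w.www##....w########.....................
280 ......................##################...w##w##############...................
288 #.##.#######...w#######################.....########################...#########
296 #######################################w....####################################
```

```bash
python3 -c "
from h import *
for z in(.18,.19,.2):print(at('w14',328,133,z))
i=cv2.imread('pics/s14.png').astype(int)
for v in range(236,320,3):
  print(v,''.join('R' if r>1.9*g and r>30 else 'B' if b>1.2*r and b>40 else '#' if max(r,g,b)<40 else 'w' if r>1.15*b else '.' for b,g,r in i[v,290:350]))"
```

```text
[ 0.4701 -0.1215  0.18  ]
[ 0.4699 -0.1208  0.19  ]
[ 0.4697 -0.12    0.2   ]
236 wwwwwwwwwwwwwwwwwwww#################..####...wwwww....wwwww
239 wwwwwwwwwwwwwwwwwwwwwwwwwwwww######....####.........wwwwwwww
242 wwwwwwwwwwwwwwwwwwwwwwwwwwwwwww####............wwwwwwwwwwwww
245 wwwwwwwwwwwwwwwwwwwwwwwwwwwwwwwwww#........wwwwwwwwwwwwwwwww
248 wwwwwwwwwwwwwwwwwwwwwwwwwwwwwwwwwww....wwwwwwwwwwwwwwwwwwwww
251 wwwwwwwwwwwwwwwwwwwwwwwwwwwwRRRRRwwwwRRwwwwwwwwwwwwwwwwwwwww
254 wwwwwwwwwwwwwwwwwwwwwwwwwRRRRRRRRRRRRwwwwwwwwwwwwwwwwwwwwwww
257 wwwwwwwwwwwwwwwwwwwwwwRRRRRRRRRRRwwwwwwwwwwwwwwwwwwwwwwwwwww
260 wwwwwwwwwwwwwwwwwwwwRRRRRRRRRwwwwwwwwwwwwwwwwwwwwwwwwwwwwwww
263 wwwwwwwwwwwwwwwwwwwwwwwwwwwwwwwwwwwwwwwwwwwwwwwwwwwwwwwwwwww
266 wwwwwwwwwwwwwwwwwwwwwwwwwwwwwwwwwwwwwwwwwwwwwwwwwwwwwwwwwwww
269 wwwwwwwwwwwwwwwwwwww.BBBBBBBBBBBBBBBBB.wwwwwwwwwwwwwwwwwwwww
272 wwwwwwwwwwwwwwww.BBBBBBBBBBBBBBBBBBBBBBBBB.wwwwwwwwwwwwwwwww
275 wwwwwwwwwwwwww.BBBBBBBBBBBBBBBBBBBBBBBBBBBBBB.wwwwwwwwwwwwww
278 wwwwwwwwwwwwwBBBBBBBBBBBBBBBBBBBBBBBBBBBBBBBBB.wwwwwwwwwwwww
281 wwwwwwwwwwww.BBBBBBBBBBBBBBBBBBBBBBBBBBBBBBBBBBwwwwwwwwwwwww
284 wwwwwwwwwwww.BBBBBBBBBBBBBBBBBBBBBBBBBBBBBBBBBBwwwwwwwwwwwww
287 wwwwwwwwwwwwwBBBBBBBBBBBBBBBBBBBBBBBBBBBBBBBBB.wwwwwwwwwwwww
290 wwwwwwwwwwwww.BBBBBBBBBBBBBBBBBBBBBBBBBBBBBBBBwwwwwwwwwwwwww
293 wwwwwwwwwwwwwwBBBBBBBBBBBBBBBBBBBBBBBBBBBBBBBwwwwwwwwwwwwwww
296 wwwwwwwwwwwwwwwBBBBBBBBBBBBBBBBBBBBBBBBBBBBB.wwwwwwwwwwwwwww
299 wwwwwwwwwwwwwww.BBBBBBBBBBBBBBBBBBBBBBBBBBB.wwwwwwwwwwwwwwww
302 wwwwwwwwwwwwwwwwBBBBBBBBBBBBBBBBBBBBBBBBBBB.wwwwwwwwwwwwwwww
305 wwwwwwwwwwwwwwwwwBBBBBBBBBBBBBBBBBBBBBBBBB.wwwwwwwwwwwwwwwww
308 wwwwwwwwwwwwwwwww.BBBBBBBBBBBBBBBBBBBBBBBBwwwwwwwwwwwwwwwwww
311 wwwwwwwwwwwwwwwwwwwBBBBBBBBBBBBBBBBBBBBB.wwwwwwwwwwwwwwwwwww
314 wwwwwwwwwwwwwwwwwwwww.BBBBBBBBBBBBBBB.wwwwwwwwwwwwwwwwwwwwww
317 wwwwwwwwwwwwwwwwwwwwwwwwwwwwwwwwwwwwwwwwwwwwwwwwwwwwwwwwwwww
```

```bash
python3 -c "
from h import *
for F in((.4695,-.128,.188),(.4695,-.128,.2)):
  for a in(45,55,65,75):
    r=np.radians(a);e=np.array([0,-np.cos(r),np.sin(r)]);n=np.array([0,np.sin(r),np.cos(r)]);F=np.array(F)
    print(F,a,[proj('s14',F),proj('s14',F+.105*e)],[proj('w14',F+.008*n),proj('w14',F+.105*e+.008*n),proj('w14',F+.231*e)])"
```

```text
[ 0.4695 -0.128   0.188 ] 45 [(np.float64(313.7), np.float64(260.1)), (np.float64(336.1), np.float64(267.8))] [(np.float64(327.6), np.float64(135.1)), (np.float64(328.6), np.float64(248.5)), (np.float64(330.4), np.float64(477.6))]
[ 0.4695 -0.128   0.188 ] 55 [(np.float64(313.7), np.float64(260.1)), (np.float64(331.8), np.float64(257.8))] [(np.float64(327.6), np.float64(134.0)), (np.float64(329.1), np.float64(236.0)), (np.float64(332.6), np.float64(506.0))]
[ 0.4695 -0.128   0.188 ] 65 [(np.float64(313.7), np.float64(260.1)), (np.float64(326.8), np.float64(248.0))] [(np.float64(327.6), np.float64(133.1)), (np.float64(329.6), np.float64(217.3)), (np.float64(336.0), np.float64(522.4))]
[ 0.4695 -0.128   0.188 ] 75 [(np.float64(313.7), np.float64(260.1)), (np.float64(321.4), np.float64(238.6))] [(np.float64(327.6), np.float64(132.4)), (np.float64(330.0), np.float64(192.5)), (np.float64(341.2), np.float64(506.0))]
[ 0.4695 -0.128   0.2   ] 45 [(np.float64(313.7), np.float64(256.6)), (np.float64(336.3), np.float64(263.9))] [(np.float64(327.9), np.float64(136.3)), (np.float64(329.0), np.float64(256.7)), (np.float64(331.0), np.float64(507.3))]
[ 0.4695 -0.128   0.2   ] 55 [(np.float64(313.7), np.float64(256.6)), (np.float64(331.9), np.float64(253.8))] [(np.float64(327.8), np.float64(135.1)), (np.float64(329.5), np.float64(244.1)), (np.float64(333.7), np.float64(548.1))]
[ 0.4695 -0.128   0.2   ] 65 [(np.float64(313.7), np.float64(256.6)), (np.float64(326.9), np.float64(243.8))] [(np.float64(327.8), np.float64(134.2)), (np.float64(330.1), np.float64(224.7)), (np.float64(338.0), np.float64(583.0))]
[ 0.4695 -0.128   0.2   ] 75 [(np.float64(313.7), np.float64(256.6)), (np.float64(321.4), np.float64(234.4))] [(np.float64(327.8), np.float64(133.5)), (np.float64(330.6), np.float64(198.6)), (np.float64(345.2), np.float64(590.9))]
```

Call:
jog_arm(series=[{"claw":0,"slide":[-0.3,-0.45,0.5],"turn":0},{"claw":0,"slide":[0,0,1.5],"turn":0},{"claw":0,"slide":[0,0,2],"turn":0},{"claw":0,"slide":[0,0,1.5],"turn":0},{"claw":0,"slide":[0,0,0.5],"turn":0}])

```text
time_s: 22.35
tool_pos: [0.4603, -0.1793, 0.2709]
tool_rot: [-3.14, 0.0, 1.572]
wrist_force: [-0.5, -1.9, 0.4]
width: 0.0045
grasp_force: 58.0
```

```bash
python3 -c "
from h import *
st();snap('wrist','w15')
i=cv2.imread('pics/w15.png').astype(int)
for v in range(70,230,6):
  print(v,''.join('R' if r>1.9*g and r>30 else 'B' if b>1.2*r and b>40 else '#' if max(r,g,b)<40 else 'w' if r>1.15*b else '.' for b,g,r in i[v,260:380:2]))"
```

```text
time_s 22.35
tool_pos [ 0.4603 -0.1793  0.2709]
tool_rot [-3.1395  0.      1.5723]
wrist_force [-0.4843 -1.8786  0.3978]
width 0.0045
grasp_force 58.0078
qpos [-0.4134  0.2044  0.8082  1.9243 -0.1661  1.0827  0.4644]
70 wwwwwwwwwwwwwwwwwwwwwwwwwwwwwwwwwwwwwwwwwwwwwwwwwwwwwwwwwwww
76 wwwwwwwwwwwwwwwwwwwwwwwwwwwwwwwwwwwwwwwwwwwwwwwwwwwwwwwwwwww
82 wwwwwwwwwwwwwwwwwwwwwwwwwwwwwwwwwwwwwwwwwwwwwwwwwwwwwwwwwwww
88 wwwwwwwwwwwwwwwwwwwwwwwwwwwwwwwwwwwwwwwwwwwwwwwwwwwwwwwwwwww
94 wwwwwwwwwwwwwwwwwwwwwwwwwwwwwwwwwwwwwwwwwwwwwwwwwwwwwwwwwwww
100 wwwwwwwwwwwwwwwwwwwwwwwwwwwwwwwwwwwwwwwwwwwwwwwwwwwwwwwwwwww
106 wwwwwwwwwwwwwwwwwwwwwwwwwwwwwwwwwwwwwwwwwwwwwwwwwwwwwwwwwwww
112 wwwwwwwwwwwwwwwwwwwwwwwwwwwwwwwwwwwwwwwwwwwwwwwwwwwwwwwwwwww
118 wwwwwwwwwwwwwwwwwwwwwwwwwwwwwwwwwwwwwwwwwwwwwwwwwwwwwwwwwwww
124 wwwwwwwwwwwwwwwwwwwwwwwwwwwwwwwwwwwwwwwwwwwwwwwwwwwwwwwwwwww
130 wwwwwwwwwwwwwwwwwwwwwwwwwwwww......BBBB...wwwwwwwwwwwwwwwwww
136 wwwwwwwwwwwwwwwwwwwwww.BBBB...BBBBBB.#..BBBBBB.wwwwwwwwwwwww
142 wwwwwwwwwwwwwwwwwwwBBB..##BBBwRRwRwwwRw.B.##..BBB.wwwwwwwwww
148 wwwwwwwwwwwwwwww.BBB####BBBB.RRwRRRRwRR
[... 166 characters left out ...]
wwwwBB#######..BB.RRRRRRRRRRRw.BB#########BBwwwwww
172 wwwwwwwwwwwwwwBB##########.RRRwRRRRRRRRR############BBwwwwww
178 wwwwwwwwwwwwwwBB.###.######RRRRRRRwRRRRR#.######.##BB.wwwwww
184 wwwwwwwwwwwwwwwBBB##.#####wRRRRRRRRRRRRRw#########BB.wwwwwww
190 wwwwwwwwwwwwwwwwwBB..#.###wRwRRRRwwRRRRRR#######BBBwwwwwwwww
196 wwwwwwwwwwwwwwwwwww.BBB###RwRwRRRRRRRRRRw####BBB.wwwwwwwwwww
202 wwwwwwwwwwwwwwwwwwwwwww.B.RRRRwRRRRRRRRww....wwwwwwwwwwwwwww
208 wwwwwwwwwwwwwwwwwwwwwwwwwwRRRRRRRRRRRRRRwwwwwwwwwwwwwwwwwwww
214 wwwwwwwwwwwwwwwwwwwwwwwwwwRRRRww.wwwRRRRwwwwwwwwwwwwwwwwwwww
220 wwwwwwwwwwwwwwwwwwwwwwwwwwwwRww..wwwRRRwwwwwwwwwwwwwwwwwwwww
226 .wwwwwwwwwwwwwwwwwwwwwwwwwwwwwwwwwwwwwwwwwwwwwwwwwwwwwwwwwww
```

Call:
jog_arm(series=[{"claw":0,"slide":[-0.2,0.1,1],"turn":0},{"claw":0,"slide":[0,0,1],"turn":0},{"claw":0,"slide":[0,0,0],"turn":0}])

```text
time_s: 22.7
tool_pos: [0.4617, -0.1815, 0.2511]
tool_rot: [-3.14, -0.0, 1.571]
wrist_force: [0.0, -0.3, -0.6]
width: 0.004
grasp_force: 58.7
```

Call:
jog_arm(series=[{"claw":0,"slide":[0,0,1],"turn":0},{"claw":0,"slide":[0,0,0.5],"turn":0},{"claw":0,"slide":[0,0,0],"turn":0}])

```text
time_s: 23.0
tool_pos: [0.4618, -0.1815, 0.2365]
tool_rot: [-3.14, -0.0, 1.571]
wrist_force: [0.3, -1.3, -1.2]
width: 0.0044
grasp_force: 58.5
```

Call:
jog_arm(series=[{"claw":0,"slide":[0,0,0.7],"turn":0},{"claw":0,"slide":[0,0,0.5],"turn":0},{"claw":0,"slide":[0,0,0],"turn":0}])

```text
time_s: 23.3
tool_pos: [0.4623, -0.1821, 0.225]
tool_rot: [3.141, 0.001, 1.571]
wrist_force: [-0.1, -2.3, 1.3]
width: 0.0044
grasp_force: 58.9
```

Call:
jog_arm(series=[{"claw":0,"slide":[0,0,0.5],"turn":0},{"claw":0,"slide":[0,0,0.3],"turn":0},{"claw":0,"slide":[0,0,0],"turn":0}])

```text
time_s: 23.6
tool_pos: [0.4661, -0.1868, 0.2226]
tool_rot: [3.13, 0.006, 1.569]
wrist_force: [-5.6, -6.5, 44.9]
width: 0.0046
grasp_force: 63.8
```

```bash
python3 -c "
from h import *
st();snap('wrist','w16');snap('scene','s16')
i=cv2.imread('pics/w16.png').astype(int)
for v in range(110,330,7):
  print(v,''.join('R' if r>1.9*g and r>30 else 'B' if b>1.2*r and b>40 else '#' if max(r,g,b)<40 else 'w' if r>1.15*b else '.' for b,g,r in i[v,270:380:2]))
i=cv2.imread('pics/s16.png').astype(int)
for v in range(225,320,4):
  print(v,''.join('R' if r>1.9*g and r>30 else 'B' if b>1.2*r and b>40 else '#' if max(r,g,b)<40 else 'w' if r>1.15*b else '.' for b,g,r in i[v,290:350]))"
```

```text
time_s 23.6
tool_pos [ 0.4661 -0.1868  0.2226]
tool_rot [3.1302 0.0055 1.5688]
wrist_force [-5.6094 -6.4803 44.9008]
width 0.0046
grasp_force 63.7579
qpos [-0.3633  0.2786  0.7876  1.9772 -0.2384  0.9659  0.5376]
110 wwwwwwwwwwwwwwwwwwwwwwwwwwwwwwwwwwwwwwwwwwwwwwwwwwwwwww
117 wwwwwwwwwwwwwwwwwwwwwwwwwwwwwwwwwwwwwwwwwwwwwwwwwwwwwww
124 wwwwwwwwwwwwwwwwwwwwwwwwwwwwwwwwwwwwwwwwwwwwwwwwwwwwwww
131 wwwwwwwwwwwwwwBBBBBBBBBBBBBBBBBBBBBBBBBwwwwwwwwwwwwwwww
138 wwwwwwww.BBBBBB#BBBB.RRRRwwRRRwBBB###.BBBBB.wwwwwwwwwww
145 wwwww.BBBB####BBBBBBRRRRRRRRRRRwBBBB######.BBB.wwwwwwww
152 www.BBB######BBBBBBBRRRRRRRwRRRwBBBBB########.BB.wwwwww
159 wwBBB#.######BBBBBB.RRRRRRRRRRRR.BBBB##.###.###BBBwwwww
166 wBBB##########BBBBBwRRRRRRRRRRRR.BBBB###########BBBwwww
173 .BB.#############BBwRRRRRRRRRRRRw###############BBBwwww
180 .BBB.##.########B##RRRRRRRRRRRRRR###############BBBwwww
187 w.BB.##.###########RRRRRRRRRRRRRR########.#####.BB.wwww
194 ww.BB...#####.#####RRRRRRRRRRRRRRw############BBB.wwwww
201 wwww.BBB.####.###.wRRRRRRRRRRRRRRR##########BBB.wwwwwww
208 wwwwwww.BBB.#####.wRRRRRRRRRRRRRRw.######BB
[... 1892 characters left out ...]
wwww##########################.####...wwwww..wwwww
281 wwwwwwwwwwwww.BBBBBBBBBB######.#######....##.......wwwwwwwww
285 wwwwwwwwwwwww.BBBBBBBBBBBBBBBBBBBB####..........wwwwwwwwwwww
289 wwwwwwwwwwwwwwBBBBBBBBBBBBBBB.RRRRRRwwwwwww.BBBwwwwwwwwwwwww
293 wwwwwwwwwwwwwwwBBBBBBBBBwRRRRRRRRRRRRRRRwBBBBBwwwwwwwwwwwwww
297 wwwwwwwwwwwwwww.BBBBBBBBBBBBBBBBBBBBBBBBBBBBBwwwwwwwwwwwwwww
301 wwwwwwwwwwwwwwww.BBBBBBBBBBBBBBBBBBBBBBBBBB.wwwwwwwwwwwwwwww
305 wwwwwwwwwwwwwwwwwBBBBBBBBBBBBBBBBBBBBBBBBB.wwwwwwwwwwwwwwwww
309 wwwwwwwwwwwwwwwwwwBBBBBBBBBBBBBBBBBBBBBBB.wwwwwwwwwwwwwwwwww
313 wwwwwwwwwwwwwwwwwwwwwBBBBBBBBBBBBBBBBB.wwwwwwwwwwwwwwwwwwwww
317 wwwwwwwwwwwwwwwwwwwwwwwwwwwwwwwwwwwwwwwwwwwwwwwwwwwwwwwwwwww
```

Call:
jog_arm(series=[{"claw":0,"slide":[0.3,0,-0.5],"turn":0},{"claw":0,"slide":[0,0,0],"turn":0}])

```text
time_s: 23.9
tool_pos: [0.464, -0.1808, 0.2248]
tool_rot: [3.136, 0.003, 1.571]
wrist_force: [-1.9, -6.8, 16.6]
width: 0.0046
grasp_force: 60.2
```

Call:
jog_arm(series=[{"claw":0,"slide":[0,0,-0.3],"turn":0},{"claw":0,"slide":[0,0,0],"turn":0}])

```text
time_s: 24.1
tool_pos: [0.4626, -0.1791, 0.2258]
tool_rot: [3.14, 0.0, 1.571]
wrist_force: [-0.2, -3.6, 5.8]
width: 0.0046
grasp_force: 58.8
```

Nearly relaxed. Now I'll release slowly.

Call:
jog_arm(series=[{"claw":0,"slide":[0,0,-0.1],"turn":0},{"claw":1.0,"slide":[0,0,0],"turn":0},{"claw":1.6,"slide":[0,0,0],"turn":0},{"claw":3,"slide":[0,0,0],"turn":0},{"claw":5,"slide":[0,0,0],"turn":0}])

```text
time_s: 24.6
tool_pos: [0.4621, -0.1784, 0.226]
tool_rot: [-3.141, -0.0, 1.572]
wrist_force: [-0.4, 0.9, 0.1]
width: 0.0434
grasp_force: 0.0
```

Call:
jog_arm(series=[{"claw":8.5,"slide":[0,0,0],"turn":0},{"claw":8.5,"slide":[0.5,0,-0.5],"turn":0},{"claw":8.5,"slide":[1,0,-1.5],"turn":0},{"claw":8.5,"slide":[1.5,0,-3],"turn":0},{"claw":8.5,"slide":[2,0,-3],"turn":0}])

```text
time_s: 25.1
tool_pos: [0.4617, -0.1287, 0.3073]
tool_rot: [-3.141, 0.001, 1.57]
wrist_force: [0.4, 1.0, -0.3]
width: 0.0849
grasp_force: 0.0
```

Call:
jog_arm(series=[{"claw":8.5,"slide":[3,0,-3],"turn":0},{"claw":8.5,"slide":[3,0,-1],"turn":0},{"claw":8.5,"slide":[2,0,0],"turn":0},{"claw":8.5,"slide":[0,0,0],"turn":0}])

```text
time_s: 25.5
tool_pos: [0.4623, -0.0454, 0.3469]
tool_rot: [3.141, -0.001, 1.577]
wrist_force: [-0.3, 0.9, -0.2]
width: 0.0853
grasp_force: 0.0
```

```bash
cat >> h.py <<'E'
def asc(fn,u0,u1,du,v0,v1,dv):
    i=cv2.imread(f'pics/{fn}.png').astype(int)
    for v in range(v0,v1,dv):
        print(v,''.join('R' if r>1.9*g and r>30 else 'B' if b>1.2*r and b>40 else '#' if max(r,g,b)<40 else 'w' if r>1.25*b else '.' for b,g,r in i[v,u0:u1:du]))
E
python3 -c "
from h import *
st();snap('wrist','w17');snap('scene','s17');snap('top','t17')
asc('w17',240,420,2,120,400,8);print();asc('s17',280,370,1,210,320,4);print();asc('t17',370,430,1,225,290,3)"
```

```text
time_s 25.5
tool_pos [ 0.4623 -0.0454  0.3469]
tool_rot [ 3.1407e+00 -1.5000e-03  1.5765e+00]
wrist_force [-0.3279  0.9085 -0.2205]
width 0.0853
grasp_force 0.0
qpos [-0.689   0.0384  0.7209  1.8691 -0.0283  1.2429  0.0463]
120 ......w...w..wwwwwwwwwwwwwwwwwwww.............wwwwwwwwwwwwwwwwwwwwwwwwwwwwwwwwwwwwwwwww.ww
128 .............wwwwwwwwwwwwwwwwwwwwwww......w.wwwwwwwwwwwwwwwwwwwwwwwwwwwwwwwwwwwwwwwwwwwwww
136 .............wwwwwwwwwwwwwwwwwwwwwwwwwwwwwwwwwwwwwwwwwwwwwwwwwwwwwwwwwwwwwwwwwwwwwwwwwwwww
144 ..............wwwwwwwwwwwwwwwwwwwwwwwwwwwwwwwwwwwwwwwwwwwwwwwwwwwwwwwwwwwwwwwwwwwwwwwwwwww
152 ..............wwwwwwwwwwwwwwwwwwwwwwwwwwwwwwwwwwwwwwwwwwwwwwwwwwwwwwwwwwwwwwwwwwwwwwwwwwww
160 ...........w.wwwwwwwwwwwwwwwwwwwwwwwwwwwwwwwwwwwwwwwwwwwwwwwwwwwwwwwwwwwwwwwwwwwwwwwwwwwww
168 .........w.#..wwwwwwwwwwwwwwwwwwwwwwwwwwwwwwwwwwwwwwwwwwwwwwwwwwwwwwwwwwwwwwwwwwwwwwwwwwww
176 ...........ww.wwwwwwwwwwwwwwwwwwwwwwwwwwwwwwwwwwwwwwwwwwwwwwwwwwwwwwwwwwwwwwwwwwwwwwwwwwww
184 ..............wwwwwwwwwwwwwwwwwwwwwwwwwwwwwwwwwwwwwwwwwwwwwwwwwwwwwwwwwwwwwwwwwwwwwwwwwwww
192 ..............www
[... 5840 characters left out ...]
wwwwwwwwwwwwwwwwwwwwwwwwwwwwwwwwwwwwwwwwwwwwwwwwww
261 wwwwwwwwwwwwwwwwwwwwwwwwwwwwwwwwwwwwwwwwwwwwwwwwwwwwwwwwwwww
264 wwwwwwwwwwwwwwwwwwwwwwwwwwwwwwwwwwwwwwwwwwwwwwwwwwwwwwwwwwww
267 wwwwwwwwwwwwwwwwwwwwwwwwwwwwwwwwwwwwwwwwwwwwwwwww...........
270 wwwwwwwwwwwwwwwwwwwwwwwwwwwwwwwwwwwwwwwwwwwwwwwwwwwwwwwwwwww
273 wwwwwwwwwwwwwwwwwwwwwwwwwwwwwwwwwwwwwwwwwwwwwwwwwwwwwwwwwwww
276 wwwwwwwwwwwwwwwwwwwwwwwwwwwwwwwwwwwwwwwwwwwwwwwwwwwwwwwwwwww
279 wwwwwwwwwwwwwwwwwwwwwwwwwwwwwwwwwwwwwwwwwwwwwwwwwwwwwwwwwwww
282 wwwwwwwwwwwwwwwwwwwwwwwwwwwwwwwwwwwwwwwwwwwwwwwwwwwwwwwwwwww
285 wwwwwwwwwwwwwwwwwwwwwwwwwwwwwwwwwwwwwwwwwwwwwwwwwwwwwwwwwwww
288 wwwwwwwwwwwwwwwwwwwwwwwwwwwwwwwwww.wwwwwwwwwwwwwwwwwwwwwwwww
```

```bash
python3 -c "
from fit4 import *
S,W=PX('s17'),PX('w17')
def g(q):
    th,ph=q[2],q[3];e=np.array([np.sin(th)*np.cos(ph),np.sin(th)*np.sin(ph),np.cos(th)]);F=np.array([q[0]/100,q[1]/100,.064]);return F,e
def f(q):
    F,e=g(q);return [*(S(F+.231*e)-(339,274)),*(S(F+.105*e)-(322,287.5)),W(F+.105*e)[0]-321,(W(F+.105*e)[1]-285)*.5,.5*(W(F+.15*e)[0]-320)]
r=least_squares(f,[46.5,-13.1,.45,-1.57]);F,e=g(r.x);print(F,np.degrees(r.x[2:]),np.round(r.fun,1))
print('tip',F+.231*e,'p180',F+.18*e)"
```

```text
[ 0.45956491 -0.13631955  0.064     ] [ 21.83317359 -88.95292609] [-0.2 -0.1  0.7  0.9 -0.2 -1.2  0.4]
tip [ 0.46113482 -0.22221534  0.27843052] p180 [ 0.46078822 -0.20325133  0.23108872]
```

Call:
jog_arm(series=[{"claw":8.5,"slide":[0,0,0],"turn":8.2},{"claw":8.5,"slide":[0,0,0],"turn":8.2},{"claw":8.5,"slide":[0,0,0],"turn":8.2},{"claw":8.5,"slide":[0,0,0],"turn":8.2},{"claw":8.5,"slide":[0,0,0],"turn":8.2}])

```text
time_s: 26.15
tool_pos: [0.4619, -0.0502, 0.3461]
tool_rot: [-3.142, 0.001, 0.847]
wrist_force: [-0.4, 1.1, -0.3]
width: 0.0849
grasp_force: 0.0
```

Call:
jog_arm(series=[{"claw":8.5,"slide":[0,0,0],"turn":8.2},{"claw":8.5,"slide":[0,0,0],"turn":8.2},{"claw":8.5,"slide":[0,0,0],"turn":8.2},{"claw":8.5,"slide":[0,0,0],"turn":8.2},{"claw":8.5,"slide":[0,0,0],"turn":8.2}])

```text
time_s: 26.65
tool_pos: [0.4619, -0.0502, 0.3461]
tool_rot: [3.141, 0.001, 0.132]
wrist_force: [0.4, 0.1, 0.1]
width: 0.085
grasp_force: 0.0
```

Call:
jog_arm(series=[{"claw":8.5,"slide":[0,0,0],"turn":8.2},{"claw":8.5,"slide":[0,0,0],"turn":0}])

```text
time_s: 26.85
tool_pos: [0.4619, -0.05, 0.3461]
tool_rot: [3.141, 0.0, -0.007]
wrist_force: [-0.0, 0.1, -0.1]
width: 0.0851
grasp_force: 0.0
```

Call:
jog_arm(series=[{"claw":8.5,"slide":[0,3,0],"turn":0},{"claw":8.5,"slide":[0,4,0],"turn":0},{"claw":8.5,"slide":[0,4,0],"turn":0},{"claw":8.5,"slide":[0,4,0],"turn":0},{"claw":8.5,"slide":[0,1,0],"turn":0}])

```text
time_s: 27.35
tool_pos: [0.4602, -0.2139, 0.3466]
tool_rot: [3.139, -0.0, -0.005]
wrist_force: [-0.7, 0.1, 0.9]
width: 0.0847
grasp_force: 0.0
```

Call:
jog_arm(series=[{"claw":8.5,"slide":[0,0,0],"turn":0},{"claw":8.5,"slide":[0,0,0],"turn":0}])

```text
time_s: 27.55
tool_pos: [0.4616, -0.2079, 0.346]
tool_rot: [-3.141, 0.001, -0.001]
wrist_force: [-0.0, -0.1, -0.2]
width: 0.0847
grasp_force: 0.0
```

```bash
python3 -c "
from h import *
st();snap('wrist','w18')
print(proj('w18',(.461,-.222,.278)),proj('w18',(.461,-.174,.160)),proj('w18',(.465,-.152,.151)))
asc('w18',220,440,3,100,340,8)"
```

```text
time_s 27.55
tool_pos [ 0.4616 -0.2079  0.346 ]
tool_rot [-3.1411e+00  7.0000e-04 -1.0000e-03]
wrist_force [-0.0215 -0.0959 -0.2311]
width 0.0847
grasp_force 0.0
qpos [-0.4722  0.1677  0.933   1.7907 -0.1418  1.2543 -1.0732]
(np.float64(340.7), np.float64(221.9)) (np.float64(291.2), np.float64(181.8)) (np.float64(272.7), np.float64(176.5))
100 wwwwwwwwwwwwwwwwwwwwwwwwwwwwwwwwwwwwwwwwwwwwwwwwwwwwwwwwwwwwwwwwwww.......
108 wwwwwwwwwwwwwwwwwwwwwwwwwwwwwwwwwwwwwwwwwwwwwwwwwwwwwwwwwwwwwwwwww........
116 wwwwwwwwwwwwwwwwwwwwwwwwwwwwwwwwwwwwwwwwwwwwwwwwwwwwwwwwwwwwwwwww.........
124 wwwwwwwwwwwwwwwwwwwwwwwwwwwwwwwwwwwwwwwwwwwwwwwwwwwwwwwwwwwwwwwww.........
132 wwwwwwwwwwwwwwwwwwwwwwwwwwwwwwwwwwwwwwwwwwwwwwwwwwwwwwwwwwwwwwwww.........
140 wwwwwwwwwwwwwwwwwwwwwwwwwwwwwwwwwwwwwwwwwwwwwwwwwwwwwwwwwwwwwwww..........
148 wwwwwwwwwwwwwww..BBBBB####wwwwwwwwwwwwwwwwwwwwwwwwwwwwwwwwwwwwww..........
156 wwwwwwwwwwwBB..#.BBBBBBBBB##wwwwwwwwwwwwwwwwwwwwwwwwwwwwwwwwwwww..........
164 wwwwwwwwwBB....#BRwwww###BBBwwwwwwwwwwwwwwwwwwwwwwwwwwwwwwwwwwww..........
172 wwwwwwwwBB..w####.wwwwwRRw.BBwwwwwwwwwwwwww
[... 911 characters left out ...]
#.......................................................##..#.......
276 ########......................................................#.#.####....
284 #######.......................................................#..##.####..
292 ######..........................................................#########.
300 #####...........................................................#########.
308 ####..............................................................########
316 ###................................................................#######
324 ###................................................................#######
332 #######.####.....................................................#########
```

Call:
jog_arm(series=[{"claw":8.5,"slide":[0,0,3],"turn":0},{"claw":8.5,"slide":[0,0,4],"turn":0},{"claw":8.5,"slide":[0,0,2.4],"turn":0},{"claw":8.5,"slide":[0,0,0.5],"turn":0},{"claw":8.5,"slide":[0,0,0],"turn":0}])

```text
time_s: 28.1
tool_pos: [0.4618, -0.2076, 0.2472]
tool_rot: [-3.141, 0.001, -0.001]
wrist_force: [-0.2, 0.0, 0.9]
width: 0.0849
grasp_force: 0.0
```

Call:
jog_arm(series=[{"claw":6.5,"slide":[0,0,0],"turn":0},{"claw":5.5,"slide":[0,0,0],"turn":0},{"claw":4.5,"slide":[0,-0.5,0],"turn":0},{"claw":3.5,"slide":[0,-0.5,0],"turn":0},{"claw":3,"slide":[0,-0.5,0],"turn":0}])

```text
time_s: 28.6
tool_pos: [0.4618, -0.1931, 0.2476]
tool_rot: [-3.141, -0.001, -0.003]
wrist_force: [-0.7, -0.7, 3.4]
width: 0.0297
grasp_force: 0.1
```

Call:
jog_arm(series=[{"claw":3,"slide":[0,-0.7,0],"turn":0},{"claw":3,"slide":[0,-0.7,0],"turn":0},{"claw":2.5,"slide":[0,-0.7,0],"turn":0},{"claw":2.2,"slide":[0,-0.4,0],"turn":0},{"claw":2,"slide":[0,0,0],"turn":0}])

```text
time_s: 29.1
tool_pos: [0.4659, -0.1713, 0.2518]
tool_rot: [3.138, -0.011, -0.003]
wrist_force: [-0.4, -5.7, 30.6]
width: 0.0199
grasp_force: 1.9
```

```bash
python3 -c "
from h import *
st();snap('wrist','w19');snap('scene','s19')
print(proj('w19',(.461,-.152,.16)))
asc('w19',220,440,3,100,340,8);asc('s19',280,370,1,240,320,4)"
```

```text
time_s 29.1
tool_pos [ 0.4659 -0.1713  0.2518]
tool_rot [ 3.1375e+00 -1.1000e-02 -3.0000e-03]
wrist_force [-0.4333 -5.651  30.621 ]
width 0.0199
grasp_force 1.9236
qpos [-0.4951  0.2432  0.8992  1.9569 -0.2221  1.0306 -1.0709]
(np.float64(296.7), np.float64(217.0))
100 wwwwwwwwwwwwwwwwwwwwwwwwwwwwwwwwwwwwwwwwwwwwwwwwwwwwwwwwwwwwwwwwwwwwwwwwww
108 wwwwwwwwwwwwwwwwwwwwwwwwwwwwwwwwwwwwwwwwwwwwwwwwwwwwwwwwwwwwwwwwwwwwwwwwww
116 wwwwwwwwwwwwwwwwwwwwwwwwwwwwwwwwwwwwwwwwwwwwwwwwwwwwwwwwwwwwwwwwwwwwwwwwww
124 wwwwwwwwwwwwwwwwwwwwwwwwwwwwwwwwwwwwwwwwwwwwwwwwwwwwwwwwwwwwwwwwwwwwwwwwww
132 wwwwwwwwwwwwwwwwwwwwwwwwwwwwwwwwwwwwwwwwwwwwwwwwwwwwwwwwwwwwwwwwwwwwwwwwww
140 wwwwwwwwwwwwwwwwwwwwwwwwwwwwwwwwwwwwwwwwwwwwwwwwwwwwwwwwwwwwwwwwwwwwwwwwww
148 wwwwwwwwwwwwwwwwwwwwwwwwwwwwwwwwwwwwwwwwwwwwwwwwwwwwwwwwwwwwwwwwwwwwwwwwww
156 wwwwwwwwwwwwwwwwwwwwwwwwwwwwwwwwwwwwwwwwwwwwwwwwwwwwwwwwwwwwwwwwwwwwwwwwww
164 wwwwwwwwwwwwwwwwwwwwwwww###...###.wwwwwwwwwwwwwwwwwwwwwwwwwwwwwwwwwwwwwwww
172 wwwwwwwwwwwwwwwwwwwwwBBBBBBBBBBBB###wwwwwwwwwwwwwwwwwwwwwwwwwwwwwwwwwwwwww
180 wwwwwwwwwwwwwwwwwBBB#w.wwRwBBBBBBBBBBwww
[... 2735 characters left out ...]
B.wwwwwwwwwwwwwwwwwwwwwwwwwwwwwwwww
292 wwwwwwwwwwwwwwwwwwwwwww.BBBBBBBBwRRRRRRRRRR.BBBBBBBBBBB.wwwwwwwwwwwwwwwwwwwwwwwwwwwwwwwwww
296 wwwwwwwwwwwwwwwwwwwwwwww.BBBBBBBBBBB......BBBBBBBBBBBB.wwwwwwwwwwwwwwwwwwwwwwwwwwwwwwwwwww
300 wwwwwwwwwwwwwwwwwwwwwwwww.BBBBBBBBBBBBBBBBBBBBBBBBBBB.wwwwwwwwwwwwwwwwwwwwwwwwwwwwwwwwwwww
304 wwwwwwwwwwwwwwwwwwwwwwwwww.BBBBBBBBBBBBBBBBBBBBBBBBB.wwwwwwwwwwwwwwwwwwwwwwwwwwwwwwwwwwwww
308 wwwwwwwwwwwwwwwwwwwwwwwwwww.BBBBBBBBBBBBBBBBBBBBBBB.wwwwwwwwwwwwwwwwwwwwwwwwwwwwwwwwwwwwww
312 wwwwwwwwwwwwwwwwwwwwwwwwwwwww.BBBBBBBBBBBBBBBBBBB.wwwwwwwwwwwwwwwwwwwwwwwwwwwwwwwwwwwwwwww
316 wwwwwwwwwwwwwwwwwwwwwwwwwwwwwwwwwww..BBBBB..wwwwwwwwwwwwwwwwwwwwwwwwwwwwwwwwwwwwwwwwwwwwww
```

The nozzle is bearing on the palm at 30 N, so I'll rise at once.

Call:
jog_arm(series=[{"claw":2,"slide":[0,0,-0.6],"turn":0},{"claw":2,"slide":[0,0,-0.3],"turn":0},{"claw":2,"slide":[0,0,0],"turn":0}])

```text
time_s: 29.5
tool_pos: [0.4617, -0.1682, 0.2563]
tool_rot: [-3.141, 0.0, -0.002]
wrist_force: [0.3, -0.2, 0.8]
width: 0.0199
grasp_force: 0.0
```

Call:
jog_arm(series=[{"claw":2,"slide":[0,0,-0.4],"turn":0},{"claw":2,"slide":[0,0,0],"turn":0}])

```text
time_s: 29.7
tool_pos: [0.4617, -0.1685, 0.2603]
tool_rot: [-3.141, 0.0, -0.003]
wrist_force: [0.3, 0.3, 0.1]
width: 0.0202
grasp_force: 0.0
```

Call:
jog_arm(series=[{"claw":2,"slide":[0,-0.4,0],"turn":0},{"claw":2,"slide":[0,-0.4,0],"turn":0},{"claw":2,"slide":[0,-0.4,0],"turn":0},{"claw":2,"slide":[0,0,0],"turn":0}])

```text
time_s: 30.1
tool_pos: [0.4618, -0.1558, 0.2601]
tool_rot: [-3.141, 0.0, -0.002]
wrist_force: [-0.4, 0.1, -1.1]
width: 0.02
grasp_force: 0.0
```

Call:
jog_arm(series=[{"claw":1.5,"slide":[0,0,0],"turn":0},{"claw":1,"slide":[0,0,0],"turn":0},{"claw":0.5,"slide":[0,0,0],"turn":0},{"claw":0,"slide":[0,0,0],"turn":0},{"claw":0,"slide":[0,0,0],"turn":0}])

```text
time_s: 30.6
tool_pos: [0.462, -0.1564, 0.2605]
tool_rot: [-3.141, -0.0, -0.003]
wrist_force: [-0.3, 2.6, 4.7]
width: 0.0074
grasp_force: 59.0
```

```bash
python3 -c "
from h import *
st();snap('wrist','w20');snap('scene','s20');print(proj('w20',(.461,-.156,.16)),proj('s20',(.461,-.156,.066)),proj('s20',(.461,-.156,.166)))
asc('w20',240,400,2,150,330,8);asc('s20',280,370,1,250,320,4)"
```

```text
time_s 30.6
tool_pos [ 0.462  -0.1564  0.2605]
tool_rot [-3.1409e+00 -5.0000e-04 -2.8000e-03]
wrist_force [-0.3313  2.6018  4.6652]
width 0.0074
grasp_force 59.0299
qpos [-0.534   0.2176  0.9014  1.9561 -0.1965  1.0572 -1.1203]
(np.float64(320.8), np.float64(207.6)) (np.float64(317.8), np.float64(304.2)) (np.float64(317.6), np.float64(279.2))
150 wwwwwwwwwwwwwwwwwwwwwwwwwwwwwwwwwwwwwwwwwwwwwwwwwwwwwwwwwwwwwwwwwwwwwwwwwwwwwwww
158 wwwwwwwwwwwwwwwwwwwwwwwwwwwwwwwww###...#.#####.wwwwwwwwwwwwwwwwwwwwwwwwwwwwwwwww
166 wwwwwwwwwwwwwwwwwwwwwwwwwwww.BBBBBBBBBBBBBBBBBBBBBB.wwwwwwwwwwwwwwwwwwwwwwwwwwww
174 wwwwwwwwwwwwwwwwwwwwwwwwBBB..#BBBBBBBBB.RRwRRw.BBBB.BBB.wwwwwwwwwwwwwwwwwwwwwwww
182 wwwwwwwwwwwwwwwwwwwww.BBBw..##BBBBBBBBBwR#####wBBBB###.BBBwwwwwwwwwwwwwwwwwwwwww
190 wwwwwwwwwwwwwwwwwwwwBB.#.###.###BBBBBB#wwwwRwRwBB########BB.wwwwwwwwwwwwwwwwwwww
198 wwwwwwwwwwwwwwwwwww.BB#.####.######..#RRRRRRRRRR##..######BB.wwwwwwwwwwwwwwwwwww
206 wwwwwwwwwwwwwwwwwww.BB####.##########wRw.w.wRRRw#####.#.##BBwwwwwwwwwwwwwwwwwwww
214 wwwwwwwwwwwwwwwwwwww.BB.##############w.w...wRw#########.BBwwwwwwwwwwww
[... 2209 characters left out ...]
Bwwwwwwwwwwwwwwwwwwwwwwwwwwwwwwwwww
294 wwwwwwwwwwwwwwwwwwwwwwwwBBBBBBBBBBB.RRRRRRRRRR.BBBBBBBBwwwwwwwwwwwwwwwwwwwwwwwwwwwwwwwwwww
298 wwwwwwwwwwwwwwwwwwwwwwwwwBBBBBBBBBBBBBBBBBBBBBBBBBBBBBwwwwwwwwwwwwwwwwwwwwwwwwwwwwwwwwwwww
302 wwwwwwwwwwwwwwwwwwwwwwwwwwBBBBBBBBBBBBBBBBBBBBBBBBBBB.wwwwwwwwwwwwwwwwwwwwwwwwwwwwwwwwwwww
306 wwwwwwwwwwwwwwwwwwwwwwwwwwwBBBBBBBBBBBBBBBBBBBBBBBBB.wwwwwwwwwwwwwwwwwwwwwwwwwwwwwwwwwwwww
310 wwwwwwwwwwwwwwwwwwwwwwwwwwww.BBBBBBBBBBBBBBBBBBBBBBwwwwwwwwwwwwwwwwwwwwwwwwwwwwwwwwwwwwwww
314 wwwwwwwwwwwwwwwwwwwwwwwwwwwwwww.BBBBBBBBBBBBBBB.wwwwwwwwwwwwwwwwwwwwwwwwwwwwwwwwwwwwwwwwww
318 ..wwwwwwwwwwwwwwwwwwwwwwwwwwwwwwwwwwwwwwwwwwwwwwwwwwwwwwwwwwwwwwwwwwwwwwwwwwwwwwwwwwwwwwww
```

Call:
jog_arm(series=[{"claw":0,"slide":[0,0,-1],"turn":0},{"claw":0,"slide":[0,0,-2.5],"turn":0},{"claw":0,"slide":[0,0,-3],"turn":0},{"claw":0,"slide":[0,0,-3],"turn":0},{"claw":0,"slide":[0,0,-2],"turn":0}])

```text
time_s: 31.2
tool_pos: [0.4618, -0.1579, 0.3775]
tool_rot: [3.14, -0.002, -0.004]
wrist_force: [1.1, 0.3, -2.1]
width: 0.0073
grasp_force: 58.6
```

Call:
jog_arm(series=[{"claw":0,"slide":[0,0,0],"turn":0},{"claw":0,"slide":[2,0,0],"turn":0},{"claw":0,"slide":[3.5,0,0],"turn":0},{"claw":0,"slide":[3.5,0,0],"turn":0},{"claw":0,"slide":[2,0,0],"turn":0}])

```text
time_s: 31.7
tool_pos: [0.5737, -0.1564, 0.3735]
tool_rot: [3.14, 0.002, -0.001]
wrist_force: [0.1, 0.6, -1.1]
width: 0.0075
grasp_force: 58.7
```

Call:
jog_arm(series=[{"claw":0,"slide":[0,0,1],"turn":0},{"claw":0,"slide":[0,0,3.5],"turn":0},{"claw":0,"slide":[0,0,3.5],"turn":0},{"claw":0,"slide":[0,0,2],"turn":0},{"claw":0,"slide":[0,0,0],"turn":0}])

```text
time_s: 32.2
tool_pos: [0.569, -0.1567, 0.2718]
tool_rot: [-3.141, 0.007, -0.004]
wrist_force: [-0.5, 0.3, -0.1]
width: 0.0072
grasp_force: 58.8
```

```bash
python3 -c "
from h import *
st();snap('scene','s21')
t=np.array(status.state()['tool_pos']);F=t-[0,0,.1995]
print(F,proj('s21',F),proj('s21',F+[0,0,.105]),redends('s21',(300,120,480,330)))
print(blue('s21',(250,220,370,400)))"
```

```text
time_s 32.2
tool_pos [ 0.569  -0.1567  0.2718]
tool_rot [-3.1412  0.0066 -0.0037]
wrist_force [-0.5038  0.2981 -0.1054]
width 0.0072
grasp_force 58.7632
qpos [-0.437   0.438   0.8674  1.7004 -0.3556  1.1771 -1.0497]
[ 0.5701584  -0.15718694  0.07449813] (np.float64(361.7), np.float64(278.3)) (np.float64(365.7), np.float64(250.4)) {'n': 270, 'top': (367.1, 252), 'bot': (363.5833333333333, 281), 'x': (360, 372)}
(array([  51,   47,   37,   49, 1304], dtype=int32), (np.int64(301), np.int64(337), np.int64(267), np.int64(315)))
```

Call:
jog_arm(series=[{"claw":0,"slide":[0,0,0.6],"turn":0},{"claw":0,"slide":[0,0,0.5],"turn":0},{"claw":0,"slide":[0,0,0],"turn":0}])

```text
time_s: 32.55
tool_pos: [0.5717, -0.157, 0.2644]
tool_rot: [-3.141, -0.0, -0.003]
wrist_force: [0.5, -0.5, -0.1]
width: 0.007
grasp_force: 58.8
```

Call:
jog_arm(series=[{"claw":0,"slide":[0,0,0.3],"turn":0},{"claw":0,"slide":[0,0,0],"turn":0}])

```text
time_s: 32.75
tool_pos: [0.5718, -0.157, 0.2613]
tool_rot: [-3.142, -0.0, -0.003]
wrist_force: [0.3, -0.1, -0.1]
width: 0.0076
grasp_force: 58.8
```

Call:
jog_arm(series=[{"claw":0,"slide":[0,0,0.25],"turn":0},{"claw":0,"slide":[0,0,0],"turn":0}])

```text
time_s: 32.95
tool_pos: [0.5717, -0.1569, 0.2585]
tool_rot: [-3.142, 0.0, -0.003]
wrist_force: [-0.2, -0.1, -0.6]
width: 0.0077
grasp_force: 58.8
```

Call:
jog_arm(series=[{"claw":0,"slide":[0,0,0.25],"turn":0},{"claw":0,"slide":[0,0,0],"turn":0}])

```text
time_s: 33.15
tool_pos: [0.5717, -0.1569, 0.256]
tool_rot: [-3.141, 0.0, -0.003]
wrist_force: [-0.3, -0.3, 0.1]
width: 0.0071
grasp_force: 58.8
```

Call:
jog_arm(series=[{"claw":0,"slide":[0,0,0.2],"turn":0},{"claw":0,"slide":[0,0,0],"turn":0}])

```text
time_s: 33.35
tool_pos: [0.5721, -0.1572, 0.2546]
tool_rot: [3.141, -0.001, -0.003]
wrist_force: [-0.5, 0.5, 1.6]
width: 0.0075
grasp_force: 59.2
```

Contact. I'll press a little firmer and hold, then go back to the pot.

Call:
jog_arm(series=[{"claw":0,"slide":[0,0,0.15],"turn":0},{"claw":0,"slide":[0,0,0],"turn":0},{"claw":0,"slide":[0,0,0],"turn":0},{"claw":0,"slide":[0,0,0],"turn":0}])

```text
time_s: 33.75
tool_pos: [0.5728, -0.1576, 0.2545]
tool_rot: [3.141, -0.003, -0.003]
wrist_force: [-1.0, 0.6, 11.1]
width: 0.0077
grasp_force: 60.0
```

Call:
jog_arm(series=[{"claw":0,"slide":[0,0,-1],"turn":0},{"claw":0,"slide":[0,0,-3],"turn":0},{"claw":0,"slide":[0,0,-3.5],"turn":0},{"claw":0,"slide":[0,0,-3],"turn":0},{"claw":0,"slide":[0,0,-1.5],"turn":0}])

```text
time_s: 34.25
tool_pos: [0.5722, -0.1576, 0.3757]
tool_rot: [3.141, -0.003, -0.003]
wrist_force: [0.7, -0.2, -0.8]
width: 0.0074
grasp_force: 58.6
```

Call:
jog_arm(series=[{"claw":0,"slide":[0,0,0],"turn":0},{"claw":0,"slide":[-2,0,0],"turn":0},{"claw":0,"slide":[-3.5,-0.2,0],"turn":0},{"claw":0,"slide":[-3.3,-0.1,0],"turn":0},{"claw":0,"slide":[-2,0,0],"turn":0}])

```text
time_s: 34.75
tool_pos: [0.4612, -0.1538, 0.3712]
tool_rot: [-3.141, 0.003, -0.003]
wrist_force: [0.2, 0.6, 0.4]
width: 0.0075
grasp_force: 58.8
```

Call:
jog_arm(series=[{"claw":0,"slide":[0,0,0],"turn":0},{"claw":0,"slide":[0,0,0],"turn":0}])

```text
time_s: 34.95
tool_pos: [0.4638, -0.1531, 0.3724]
tool_rot: [-3.14, -0.0, -0.002]
wrist_force: [0.3, -0.4, -0.8]
width: 0.0071
grasp_force: 58.7
```

```bash
python3 -c "
from h import *
st();snap('wrist','w22');print(proj('w22',(.465,-.152,.151)))
asc('w22',240,400,2,100,240,6)"
```

```text
time_s 34.95
tool_pos [ 0.4638 -0.1531  0.3724]
tool_rot [-3.1404e+00 -3.0000e-04 -1.7000e-03]
wrist_force [ 0.3236 -0.3893 -0.7811]
width 0.0071
grasp_force 58.6823
qpos [-0.6507  0.0916  0.9624  1.785  -0.0792  1.305  -1.2419]
(np.float64(320.9), np.float64(173.5))
100 wwwwwwwwwwwwwwwwwwwwwwwwwwwwwwwwwwwwwwwwwwwwwwwwwwwwwwwwwwwwwwwwwwwwwwwwwwwwwwww
106 wwwwwwwwwwwwwwwwwwwwwwwwwwwwwwwwwwwwwwwwwwwwwwwwwwwwwwwwwwwwwwwwwwwwwwwwwwwwwwww
112 wwwwwwwwwwwwwwwwwwwwwwwwwwwwwwwwwwwwwwwwwwwwwwwwwwwwwwwwwwwwwwwwwwwwwwwwwwwwwwww
118 wwwwwwwwwwwwwwwwwwwwwwwwwwwwwwwwwwwwwwwwwwwwwwwwwwwwwwwwwwwwwwwwwwwwwwwwwwwwwwww
124 wwwwwwwwwwwwwwwwwwwwwwwwwwwwwwwwwwwwwwwwwwwwwwwwwwwwwwwwwwwwwwwwwwwwwwwwwwwwwwww
130 wwwwwwwwwwwwwwwwwwwwwwwwwwwwwwwwwwwwwwwwwwwwwwwwwwwwwwwwwwwwwwwwwwwwwwwwwwwwwwww
136 wwwwwwwwwwwwwwwwwwwwwwwwwwwwwwwwwwwwwwwwwwwwwwwwwwwwwwwwwwwwwwwwwwwwwwwwwwwwwwww
142 wwwwwwwwwwwwwwwwwwwwwwwwwwwwwwwwwwwwwwwwwwwwwwwwwwwwwwwwwwwwwwwwwwwwwwwwwwwwwwww
148 wwwwwwwwwwwwwwwwwwwwwwwwwwwwwwwwwwww.BBBBBBBBBB.wwwwwwwwwwwwwwwwwwwwwwwwwwwwwwww
154 wwwwwwwwwwwwwwwwwwwwwwwwwwwwwwwwBB..BBBBBBBBBBBB..B.wwwwwwwwwww
[... 507 characters left out ...]
wwwwwwwwwwwwwwwwwwww
196 wwwwwwwwwwwwwwwwwwwwwwwwwwwwwwwww.BB...wwRwRRRww.Bwwwwwwwwwwwwwwwwwwwwwwwwwwwwww
202 wwwwwwwwwwwwwwwwwwwwwwwwwwwwwwwwwwwwwwwRRRRRRRRwwwwwwwwwwwwwwwwwwwwwwwwwwwwwwwww
208 wwwwwwwwwwwwwwwwwwwwwwwwwwwwwwwwwwwwwwRww.wwwRRwwwwwwwwwwwwwwwwwwwwwwwwwwwwwwwww
214 .............wwwwwwww.ww..wwwww....w#wwww....ww.................................
220 .....................................##.........................................
226 ................................................................................
232 ................................................................................
238 ................................................................................
```

Call:
jog_arm(series=[{"claw":0,"slide":[0,0,2],"turn":0},{"claw":0,"slide":[0,0,3],"turn":0},{"claw":0,"slide":[0,0,3],"turn":0},{"claw":0,"slide":[0,0,2],"turn":0},{"claw":0,"slide":[0,0,0.7],"turn":0}])

```text
time_s: 35.5
tool_pos: [0.4634, -0.1534, 0.2634]
tool_rot: [3.14, 0.004, -0.003]
wrist_force: [-1.0, 0.3, -0.4]
width: 0.0076
grasp_force: 58.7
```

Call:
jog_arm(series=[{"claw":0,"slide":[0,0,0.3],"turn":0},{"claw":0,"slide":[0,0,0.1],"turn":0},{"claw":0,"slide":[0,0,0],"turn":0}])

```text
time_s: 35.8
tool_pos: [0.4644, -0.1539, 0.2625]
tool_rot: [3.141, -0.001, -0.003]
wrist_force: [-0.0, -1.1, -1.3]
width: 0.0073
grasp_force: 58.7
```

Call:
jog_arm(series=[{"claw":0,"slide":[0,0,0.2],"turn":0},{"claw":1.2,"slide":[0,0,0],"turn":0},{"claw":1.8,"slide":[0,0,0],"turn":0},{"claw":2.6,"slide":[0,0,0],"turn":0},{"claw":3.6,"slide":[0,0,0],"turn":0}])

```text
time_s: 36.3
tool_pos: [0.4639, -0.1537, 0.2599]
tool_rot: [-3.142, -0.0, -0.003]
wrist_force: [0.8, -0.0, -0.4]
width: 0.036
grasp_force: 0.0
```

Call:
jog_arm(series=[{"claw":5,"slide":[0,0,0],"turn":0},{"claw":6.5,"slide":[0,0,0],"turn":0},{"claw":8.5,"slide":[0,0,0],"turn":0},{"claw":8.5,"slide":[0,0,0],"turn":0},{"claw":8.5,"slide":[0,0,-0.5],"turn":0}])

```text
time_s: 36.8
tool_pos: [0.4634, -0.1536, 0.2645]
tool_rot: [3.142, 0.001, -0.003]
wrist_force: [-0.0, 0.7, 1.5]
width: 0.0847
grasp_force: 0.0
```

```bash
python3 -c "
from h import *
st();snap('wrist','w23');snap('scene','s23')
asc('w23',220,440,3,120,340,8);asc('s23',270,360,1,240,320,4)"
```

```text
time_s 36.8
tool_pos [ 0.4634 -0.1536  0.2645]
tool_rot [ 3.1416e+00  1.1000e-03 -2.8000e-03]
wrist_force [-0.0026  0.6813  1.4977]
width 0.0847
grasp_force 0.0
qpos [-0.5737  0.2223  0.9435  1.9502 -0.2045  1.0695 -1.1162]
120 wwwwwwwwwwwwwwwwwwwwwwwwwwwwwwwwwwwwwwwwwwwwwwwwwwwwwwwwwwwwwwwwwwwwwwwwww
128 wwwwwwwwwwwwwwwwwwwwwwwwwwwwwwwwwwwwwwwwwwwwwwwwwwwwwwwwwwwwwwwwwwwwwwwwww
136 wwwwwwwwwwwwwwwwwwwwwwwwwwwwwwwwwwwwwwwwwwwwwwwwwwwwwwwwwwwwwwwwwwwwwwwwww
144 wwwwwwwwwwwwwwwwwwwwwwwwwwwwwwwwwwwwwwwwwwwwwwwwwwwwwwwwwwwwwwwwwwwwwwwwww
152 wwwwwwwwwwwwwwwwwwwwwwwwwwwwwwwwwwwwwwwwwwwwwwwwwwwwwwwwwwwwwwwwwwwwwwwwww
160 wwwwwwwwwwwwwwwwwwwwwwwwwwwwww####.###.#wwwwwwwwwwwwwwwwwwwwwwwwwwwwwwwwww
168 wwwwwwwwwwwwwwwwwwwwwwwwww.BBBBBBBRRw.BBBB.wwwwwwwwwwwwwwwwwwwwwwwwwwwwwww
176 wwwwwwwwwwwwwwwwwwwwwwwwBB.#BBBBBw####BBB##BBwwwwwwwwwwwwwwwwwwwwwwwwwwwww
184 wwwwwwwwwwwwwwwwwwwwwwBB####BBBBBRRRRw.BB#.##BBwwwwwwwwwwwwwwwwwwwwwwwwwww
192 wwwwwwwwwwwwwwwwwwwww.B#.####BBBBRRRRRRB######B.wwwwwwwwwwwwwwwwwwwwwwwwww
200 wwwwwwwwwwwwwwwwwwwwwBB########.wRw.wRR#####.#BBwwwwwwwwwwwwwwwwwwwwwwwwww
208 www
[... 2535 characters left out ...]
RRRwBBBBBBB.wwwwwwwwwwwwwwwwwwwwwww
292 wwwwwwwwwwwwwwwwwwwwwwwwwwwwwwwww.BBBBBBBBBBBBBRRRRRRRRRRR.BBBBBB.wwwwwwwwwwwwwwwwwwwwwwww
296 wwwwwwwwwwwwwwwwwwwwwwwwwwwwwwwwww.BBBBBBBBBBBBB..w...BBBBBBBBBB.wwwwwwwwwwwwwwwwwwwwwwwww
300 .wwwwwwwwwwwwwwwwwwwwwwwwwwwwwwwwww.BBBBBBBBBBBBBBBBBBBBBBBBBBB.wwwwwwwwwwwwwwwwwwwwwwwwww
304 ...wwwwwwwwwwwwwwwwwwwwwwwwwwwwwwwww.BBBBBBBBBBBBBBBBBBBBBBBBB.wwwwwwwwwwwwwwwwwwwwwwwwwww
308 ......wwwwwwwwwwwwwwwwwwwwwwwwwwwwwww.BBBBBBBBBBBBBBBBBBBBBBB.wwwwwwwwwwwwwwwwwwwwwwwwwwww
312 ........wwwwwwwwwwwwwwwwwwwwwwwwwwwwwww.BBBBBBBBBBBBBBBBBBB.wwwwwwwwwwwwwwwwwwwwwwwwwwwwww
316 ...........wwwwwwwwwwwwwwwwwwwwwwwwwwwwwwwwww..BBBBB..wwwwwwwwwwwwwwwwwwwwwwwwwwwwwwwwwwww
```

Call:
jog_arm(series=[{"claw":8.5,"slide":[0,0,-1],"turn":0},{"claw":8.5,"slide":[0,0,-2],"turn":0},{"claw":8.5,"slide":[0,0,-3],"turn":0},{"claw":8.5,"slide":[0,0,-3],"turn":0},{"claw":8.5,"slide":[0,0,-2],"turn":0}])

```text
time_s: 37.4
tool_pos: [0.4641, -0.1543, 0.3774]
tool_rot: [-3.142, -0.002, -0.003]
wrist_force: [-0.0, 0.9, -0.5]
width: 0.0851
grasp_force: 0.0
```

Call:
jog_arm(series=[{"claw":8.5,"slide":[0,-2,0],"turn":0},{"claw":8.5,"slide":[0,-4,0],"turn":0},{"claw":8.5,"slide":[0,-4,0],"turn":0},{"claw":8.5,"slide":[-0.3,-4,0],"turn":0},{"claw":8.5,"slide":[-0.3,-4,0],"turn":0}])

```text
time_s: 37.9
tool_pos: [0.458, 0.0276, 0.3757]
tool_rot: [-3.141, -0.001, -0.003]
wrist_force: [0.9, 0.2, 0.2]
width: 0.0848
grasp_force: 0.0
```

Call:
jog_arm(series=[{"claw":8.5,"slide":[-0.3,-4,0],"turn":0},{"claw":8.5,"slide":[-0.3,-4,0],"turn":0},{"claw":8.5,"slide":[-0.3,-4,0],"turn":0},{"claw":8.5,"slide":[0,-4,0],"turn":0},{"claw":8.5,"slide":[0,-3,0],"turn":0}])

```text
time_s: 38.4
tool_pos: [0.4493, 0.219, 0.3755]
tool_rot: [-3.141, -0.001, -0.001]
wrist_force: [-0.1, -0.7, -0.5]
width: 0.0848
grasp_force: 0.0
```

Call:
jog_arm(series=[{"claw":8.5,"slide":[0,-1.4,0],"turn":0},{"claw":8.5,"slide":[0,0,0],"turn":0},{"claw":8.5,"slide":[0,0,0],"turn":0}])

```text
time_s: 38.7
tool_pos: [0.4503, 0.2287, 0.375]
tool_rot: [3.141, -0.0, -0.004]
wrist_force: [0.5, -0.2, 0.1]
width: 0.085
grasp_force: 0.0
```

```bash
python3 -c "
from h import *
st();snap('wrist','w24');snap('scene','s24');print(proj('w24',(.449,.23,.206)),proj('w24',(.449+.025,.23,.19)))
asc('w24',220,440,3,120,340,8);asc('s24',290,350,1,250,300,4)"
```

```text
time_s 38.7
tool_pos [0.4503 0.2287 0.375 ]
tool_rot [ 3.1408e+00 -3.0000e-04 -4.3000e-03]
wrist_force [ 0.5466 -0.1796  0.0818]
width 0.085
grasp_force 0.0
qpos [-1.1119  0.1156  0.6141  1.7333 -0.0679  1.3144 -2.0588]
(np.float64(320.1), np.float64(186.4)) (np.float64(320.1), np.float64(160.4))
120 ......wwwwwwwwwwwwwwwwwwwwwwwwwwwwwwwwwwwwwwwwwwwwwwwwww#.ww..www.www.wwww
128 ......wwwwwwwwwwwwwwwwwwwwwwwwwwwwwwwwwwwwwwwwwwwwwwww#www.ww.ww..ww....ww
136 .......wwwwwwwwwwwwwwwwwwwwwwwwwwwwwwwwwwwwwwwwwwwwww###w#.w......w.w...ww
144 .......wwwwwwwwwwwwwwwwwwwwwwwwwwwwwwwwwwwwwwwwwwwwwwwwww##w.....w.w..w.ww
152 .......wwwwwwwwwwwwwwwwwwwwwwwwwwwwwwwwwwwwwwwwwwwwww#w##w##.....ww..w.www
160 .......wwwwwwwwwwwwwwwwwwwwwwwwwwwwwwwwwwwwwwwwwwwwwwww.######....w..wwwww
168 ........wwwwwwwwwwwwwwwwwwwwwwwwwwwwwwwwwwwwwwwwwwwwwwwwwww####.wwwwwwwwww
176 ........wwwwwwwwwwwwwwwwwwwwwwwwwwwwwwwwwwwwwwwwwwwwwwwwwwwwwwwwwwwwwwwwww
184 ........wwwwwwwwwwwwwwwwwwwwwwwww...wwwwwwwwwwwwwwwwwwwwwwwwwwwwwwwwwwwwww
192 .........wwwwwwwwwwwwwwwwwwwwwwwwwwwwwwwwwwwwwwwwwwwwwwwwwwwwwwwwwwwwwwwww
200 ........
[... 1554 characters left out ...]
wwwwwwwwwwwwwwwwwwwwww..wwwwwwwwwwwwwwwwwwwwwwwwww
262 wwwwwwwwwwwwwwwwwwwwwwwwwwwwwww...wwwwwwwwwwwwwwwwwwwwwwwwww
266 wwwwwwwwwwwwwwwwwwwwwwwwww........wwwwwwwwwwwwwwwwwwwwwwwwww
270 wwwwwwwwwwwwwwwww.BBBBBBBBBBBB.....BBBBBB..wwwwwwwwwwwwwwwww
274 wwwwwwwwwwwwww.BBBBBBBBBBBBBBB......BBBBBBBBB.wwwwwwwwwwwwww
278 wwwwwwwwwwww.BBBBBBBBBBBBB.RRRRRRRRRRRwBBBBBBBB.wwwwwwwwwwww
282 wwwwwwwwwww.BBBBBBBBBBBBBB.RRRRRRRRRRRR##BBBBBB.wwwwwwwwwwww
286 wwwwwwwwwww.BBBBBBBBBBBBBB.RRRRRRRRRRRR##BBBBBB.wwwwwwwwwwww
290 wwwwwwwwwwwwwBBBBBBBBBBBBB.RRRRRRRRRRR#BBBBBBBwwwwwwwwwwwwww
294 wwwwwwwwwwwwww.BBBBBBBBBBBB.RRRRRRRR.BBBBBBBBwwwwwwwwwwwwwww
298 wwwwwwwwwwwwwww.BBBBBBBBBBBBBBBBBBBBBBBBBB.#wwwwwwwwwwwwwwww
```

Call:
jog_arm(series=[{"claw":8.5,"slide":[-0.1,-0.1,4],"turn":0},{"claw":8.5,"slide":[0,0,4.5],"turn":0},{"claw":8.5,"slide":[0,0,4.5],"turn":0},{"claw":8.5,"slide":[0,0,3.5],"turn":0},{"claw":8.5,"slide":[0,0,1.5],"turn":0}])

```text
time_s: 39.3
tool_pos: [0.4477, 0.229, 0.1922]
tool_rot: [3.139, 0.003, -0.005]
wrist_force: [-0.3, -0.2, 0.8]
width: 0.085
grasp_force: 0.0
```

Call:
jog_arm(series=[{"claw":8.5,"slide":[0,0,0.5],"turn":0},{"claw":5.5,"slide":[0,0,0],"turn":0},{"claw":5.5,"slide":[0,0,0],"turn":0},{"claw":4.2,"slide":[0,0,0],"turn":0},{"claw":4.2,"slide":[0,0,0],"turn":0}])

```text
time_s: 39.8
tool_pos: [0.4501, 0.2316, 0.1918]
tool_rot: [-3.139, -0.003, -0.003]
wrist_force: [-0.8, -2.1, 9.3]
width: 0.0456
grasp_force: 60.0
```

Call:
jog_arm(series=[{"claw":4.2,"slide":[0,0,0],"turn":0},{"claw":4.2,"slide":[0,0,0],"turn":0}])

```text
time_s: 40.0
tool_pos: [0.4501, 0.2316, 0.1919]
tool_rot: [-3.139, -0.003, -0.003]
wrist_force: [-1.2, -1.4, 8.9]
width: 0.0461
grasp_force: 59.9
```

Call:
jog_arm(series=[{"claw":4.2,"slide":[0,0,-0.5],"turn":0},{"claw":4.2,"slide":[0,0,-1],"turn":0},{"claw":4.2,"slide":[0,0,-1.5],"turn":0},{"claw":4.2,"slide":[0.3,1.5,0],"turn":0},{"claw":4.2,"slide":[0.7,3,0],"turn":0}])

```text
time_s: 40.5
tool_pos: [0.4586, 0.1874, 0.2202]
tool_rot: [-3.14, -0.001, 0.002]
wrist_force: [0.2, -0.3, -2.0]
width: 0.0457
grasp_force: 61.8
```

Call:
jog_arm(series=[{"claw":4.2,"slide":[0.9,3.5,0],"turn":0},{"claw":4.2,"slide":[0.8,3,0],"turn":0},{"claw":4.2,"slide":[0.5,1.5,0],"turn":0},{"claw":4.2,"slide":[0.1,0.5,0],"turn":0},{"claw":4.2,"slide":[0,0,0],"turn":0}])

```text
time_s: 41.0
tool_pos: [0.4814, 0.1003, 0.2197]
tool_rot: [-3.142, 0.0, -0.005]
wrist_force: [0.1, 0.3, -2.4]
width: 0.0458
grasp_force: 61.9
```

Call:
jog_arm(series=[{"claw":4.2,"slide":[0,0,0],"turn":0}])

```text
time_s: 41.1
tool_pos: [0.4812, 0.102, 0.2197]
tool_rot: [-3.141, 0.0, -0.002]
wrist_force: [-0.9, 0.8, -1.9]
width: 0.0458
grasp_force: 61.9
```

```bash
python3 -c "
from h import *
st();snap('wrist','w25');print(proj('w25',(.483,.101,.061)),proj('w25',(.483,.101+.046,.061)),proj('w25',(.483+.046,.101,.061)),proj('w25',(.483,.101-.046,.061)))
i=cv2.imread('pics/w25.png')
for v in range(90,200,6):print(v,''.join('#' if p.max()<45 else '+' if p.max()<80 else '.' for p in i[v,200:440:3]))"
```

```text
time_s 41.1
tool_pos [0.4812 0.102  0.2197]
tool_rot [-3.1412e+00  4.0000e-04 -1.9000e-03]
wrist_force [-0.9097  0.7839 -1.8969]
width 0.0458
grasp_force 61.8565
qpos [-0.8545  0.2489  0.6544  1.9888 -0.1843  0.9622 -1.6815]
(np.float64(322.5), np.float64(186.0)) (np.float64(277.5), np.float64(186.0)) (np.float64(322.4), np.float64(140.2)) (np.float64(367.5), np.float64(185.9))
90 ...................................................+............................
96 ..................................................++............................
102 ..................................................++............................
108 ..................................................+.............................
114 ..................................................+++++++++++++.................
120 ................................................................................
126 ................................................................................
132 ................................................................................
138 .....................................
[... 193 characters left out ...]
....................
156 ..............................++++#+++#++#+#+++#####............................
162 .............................++++++##+++#+++##+##+###+..........................
168 ............................++++#+++++###+#+#+###++#+++.........................
174 ...........................++++++++++++++++++++###++#+#+........................
180 ...........................+++++++++#+#+++++##+++######+........................
186 ...........................++++++++++++++++++++#+#+#####........................
192 ...........................++++++++++++++#+++++##+##+###........................
198 ...........................++++++++++#+##########+#+#+#+.......++++++...........
```

Call:
jog_arm(series=[{"claw":4.2,"slide":[0.2,0.2,0.7],"turn":0},{"claw":4.2,"slide":[0,0,0.7],"turn":0},{"claw":4.2,"slide":[0,0,0.5],"turn":0},{"claw":4.2,"slide":[0,0,0],"turn":0}])

```text
time_s: 41.55
tool_pos: [0.4828, 0.0993, 0.1997]
tool_rot: [3.141, 0.002, -0.002]
wrist_force: [0.4, -0.0, -1.9]
width: 0.0453
grasp_force: 61.9
```

Call:
jog_arm(series=[{"claw":4.2,"slide":[0,0,0.3],"turn":0},{"claw":4.2,"slide":[0,0,0],"turn":0}])

```text
time_s: 41.75
tool_pos: [0.4834, 0.0992, 0.1975]
tool_rot: [3.141, 0.0, -0.003]
wrist_force: [1.4, 0.5, -2.1]
width: 0.0456
grasp_force: 61.9
```

Call:
jog_arm(series=[{"claw":4.2,"slide":[0,0,0.2],"turn":0},{"claw":4.2,"slide":[0,0,0],"turn":0}])

```text
time_s: 41.95
tool_pos: [0.4846, 0.0991, 0.197]
tool_rot: [-3.141, -0.002, -0.003]
wrist_force: [-1.4, -1.2, 7.7]
width: 0.0457
grasp_force: 62.6
```

Contact with the coaster. I'll release and rise.

Call:
jog_arm(series=[{"claw":4.2,"slide":[0,0,-0.1],"turn":0},{"claw":5.5,"slide":[0,0,0],"turn":0},{"claw":7,"slide":[0,0,0],"turn":0},{"claw":8.5,"slide":[0,0,0],"turn":0},{"claw":8.5,"slide":[0,0,0],"turn":0}])

```text
time_s: 42.45
tool_pos: [0.4835, 0.0993, 0.1967]
tool_rot: [-3.142, 0.0, -0.003]
wrist_force: [-0.4, -0.6, 0.1]
width: 0.0849
grasp_force: 0.0
```

Call:
jog_arm(series=[{"claw":8.5,"slide":[0,0,-2],"turn":0},{"claw":8.5,"slide":[0,0,-4],"turn":0},{"claw":8.5,"slide":[0,0,-4],"turn":0},{"claw":8.5,"slide":[0,-3,-4],"turn":0},{"claw":8.5,"slide":[0,-4,-2],"turn":0}])

```text
time_s: 42.95
tool_pos: [0.485, 0.168, 0.3608]
tool_rot: [-3.139, -0.004, -0.008]
wrist_force: [1.8, -0.2, 0.4]
width: 0.085
grasp_force: 0.0
```

Call:
jog_arm(series=[{"claw":8.5,"slide":[-1,-5,0],"turn":0},{"claw":8.5,"slide":[-2,-4,0],"turn":0},{"claw":8.5,"slide":[-2,-2,0],"turn":0},{"claw":8.5,"slide":[0,0,0],"turn":0},{"claw":8.5,"slide":[0,0,0],"turn":0}])

```text
time_s: 43.45
tool_pos: [0.4341, 0.2785, 0.3567]
tool_rot: [3.141, -0.0, -0.001]
wrist_force: [0.0, -1.2, -0.2]
width: 0.0849
grasp_force: 0.0
```

```bash
python3 -c "
from h import *
st();snap('top','t26');snap('scene','s26')
for p in((.483,.099,.061),(.4835,.099,.211)):print(proj('s26',p),proj('t26',p))
a=cv2.imread('pics/t0.png');b=cv2.imread('pics/t26.png')
for n,(u0,u1,v0,v1) in dict(timer=(300,350,128,175),fb=(410,475,100,180),fa=(222,275,85,160),box=(300,335,203,227),shaker=(309,335,248,275),pot=(375,420,245,283),mill=(270,312,225,270)).items():
    A=a[v0:v1,u0:u1].astype(np.float32).mean(2);B=b[v0:v1,u0:u1].astype(np.float32).mean(2)
    print(n,np.round(cv2.phaseCorrelate(A,B),2),np.abs(A-B).mean().round(1))
asc('s26',290,350,1,240,300,4);asc('s26',245,305,1,170,235,4)"
```

```text
time_s 43.45
tool_pos [0.4341 0.2785 0.3567]
tool_rot [ 3.1412e+00 -1.0000e-04 -1.4000e-03]
wrist_force [ 0.0093 -1.1914 -0.1872]
width 0.0849
grasp_force 0.0
qpos [-1.1516  0.1488  0.5617  1.7393 -0.0822  1.2772 -2.1432]
(np.float64(271.0), np.float64(218.7)) (np.float64(291.5), np.float64(248.2))
(np.float64(265.3), np.float64(175.5)) (np.float64(286.7), np.float64(240.7))Traceback (most recent call last):
  File "<string>", line 8, in <module>
    print(n,np.round(cv2.phaseCorrelate(A,B),2),np.abs(A-B).mean().round(1))
            ~~~~~~~~^^^^^^^^^^^^^^^^^^^^^^^^^^^
    return _wrapfunc(a, 'round', decimals=decimals, out=out)
    return _wrapit(obj, method, *args, **kwds)
    conv = _array_converter(obj)
ValueError: setting an array element with a sequence. The requested array has an inhomogeneous shape after 1 dimensions. The detected shape was (2,) + inhomogeneous part.
```

```bash
python3 -c "
from h import *
a=cv2.imread('pics/t0.png');b=cv2.imread('pics/t26.png')
for n,(u0,u1,v0,v1) in dict(timer=(300,350,128,175),fb=(410,475,100,180),fa=(222,275,85,160),box=(300,335,205,227),shaker=(312,332,250,272),pot=(375,420,245,283),mill=(275,308,228,266)).items():
    A=cv2.cvtColor(a[v0:v1,u0:u1],6);B=cv2.cvtColor(b[v0-6:v1+6,u0-6:u1+6],6)
    r=cv2.matchTemplate(B,A,cv2.TM_CCOEFF_NORMED);_,m,_,l=cv2.minMaxLoc(r);print(n,l[0]-6,l[1]-6,round(m,2))
asc('s26',290,350,1,240,300,4);asc('s26',245,305,1,170,235,4)"
```

```text
timer 0 0 1.0
fb 0 0 0.99
fa 0 -1 0.97
box 0 0 0.91
shaker 0 0 0.97
pot 0 0 0.93
mill 0 0 0.99
240 wwwwwwwwwwwwwwwwwwwwwwwwwwwwwww....wwwwwwwwwwwwwwwwwwwwwwwww
244 wwwwwwwwwwwwwwwwwwwwwwwwwwwwwww...wwwwwwwwwwwwwwwwwwwwwwwwww
248 wwwwwwwwwwwwwwwwwwwwwwwwwwwwwww...wwwwwwwwwwwwwwwwwwwwwwwwww
252 wwwwwwwwwwwwwwwwwwwwwwwwwwwwwww...wwwwwwwwwwwwwwwwwwwwwwwwww
256 wwwwwwwwwwwwwwwwwwwwwwwwwwwwwww...wwwwwwwwwwwwwwwwwwwwwwwwww
260 wwwwwwwwwwwwwwwwwwwwwwwwwwwwwww...wwwwwwwwwwwwwwwwwwwwwwwwww
264 wwwwwwwwwwwwwwwwwwwwwwwwwwwwwww..wwwwwwwwwwwwwwwwwwwwwwwwwww
268 wwwwwwwwwwwwwwwwwwww..BBBBBBBBB...BBB..wwwwwwwwwwwwwwwwwwwww
272 wwwwwwwwwwwwwww.BBBBBBBBBBBBBB.....BBBBBBBB..wwwwwwwwwwwwwww
276 wwwwwwwwwwww.BBBBBBBBBBBBBB.www..wwRR.BBBBBBBB.wwwwwwwwwwwww
280 wwwwwwwwwww.BBBB.BBBBBBBBBRRRRRRRRRRRRR#BBBBBBB.wwwwwwwwwwww
284 wwwwwwwwwww.BBBB##BBBBBBBB.RRRRRRRRRRRR##BBBBBB.wwwwwwwwwwww
288 wwwwwwwwwwww.BBBBBBBBBBBBB.RRRRRRRRRRR#BBBBBBB.wwwwwwwwwwwww
292 wwwwwwwwwwwww.BBBBBBBBBBBB.RRRRRRRRRRRBBBBBBB.wwwwwwwwwwwwww
296 wwwwwwwwwwwwwwwBBBBBBBBBBBBBB..BBBBBBBBBBBB##wwwwwwwwwwwwwww
170 wwwwwwwwwwwwwwwwwwwwwwwwww
[... 374 characters left out ...]
wwwwwwwwwwwwwwww#wwwwwwwwwwwwwwwwwwwwwwwwwwwwwwwww
198 wwwwwwwwwwwwwwwwwwwwwwwwwwwww##wwwwwwwwwwwwwwwwwwwwwwwwwwwww
202 wwwwwwwwwwwwwwwwww############R#wwwwwwwwwwwwwwwwwwwwwwwwwwww
206 wwwwwwwwwwwwwwwwwwwwwwwwwwwwwwww#wwwwwwwwwwwwwwwwwwwwwwwwwww
210 wwwwwwwwwwwwwwwwwwwwwwwwwwwwwwwwwww#ww..wwwwwwwwwwwwwwwwww..
214 wwwwwwwwwww...wwwwwwwwwwwwwwwwwwwR########.wwwwwwwwwwwwwww..
218 wwwwwwwww.....wwwwwwwwwwwwwwwwwwww#www#####wwwwwwwwwwwwwwwww
222 wwwwwwwww......wwwwwwww.............w#####.wwwwwwwwwwwwwwwww
226 wwwwwwwwwww........www...................wwwwwwwwwwwwwwwwwww
230 wwwwwwwwwwwwww......................wwwwwwwwwwwwwwwwwwwwwwww
234 wwwwwwwwwwwwwwwwwwwwwwwwwwww.....wwwwwwwwwwwwwwwwwwwwwwwwwww
```

Everything matches its starting place in the top view, the mill is back on the coaster, and the lighter stands in the pot. Handing in.

```bash
python3 -c "
from h import *
print(order.hand_in())"
```

```text
the job is handed in; nothing more can be done
None
```

The job is handed in, with no verdict shown: the lighter stands nozzle up in the pot, the mill is back on its coaster, and the other things are where they started; the lighter slipped in the fingers during the rim swing, so I straightened it in the pot and pressed it upright on the cover before putting it back.

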